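# Load and stack the seasoning tubs

## Task

Pull the drawer out to its stop and take out the squat seasoning pots, standing each upright on the floor of a tub, at most one pot to a tub. Build all the loose tubs into one upright stack on the bottom tub that is fixed to the counter, each turned end for end to the one below so that it stacks on the ledges instead of nesting and crushing what is in it. Then shut the drawer fully, and leave the other things on the counter where they stand.

Things in the scene. Friction and masses are not known exactly. Their poses are not given: they have to be found in the camera images.
- tub_base: bottom tub, white plastic, fixed to the counter on a 4 thick steel plate, same stack-nest shape as all tubs: 140 long (x) x 68 wide (y) x 80 high; origin at the centre of its underside, x along its length to the end with the tab, z up. Upper tier z 50-80: 140 x 68 outside, walls 3; below z 50 it narrows to 127 x 40 outside (inside 122 x 35), floor 3 thick
- tub_base_tab (a point): upper outer edge of the bottom tub's tab, 85 ahead of its origin, 80 up. Every tub's tab is a flat lip on the rim at its +x end, 36 wide, 15 out. Inside each long wall are two ledges, 16 long, 9.5 deep, at x = +46 and -20, tops at z = 58; outside the lower tier each side has two foot ribs, 16 long, at x = -46 and +20
- tub_a: loose tub, 0.09 to 0.18 kg, may be absent; shape, origin and axes as tub_base. Set on another tub with the tabs at opposite ends, its ribs land on the ledges and it STACKS, 58 higher than that tub and 22 deep in its rim (3.5 play each way); with the tabs at the same end it drops in and NESTS, only 30 higher than an empty tub
- tub_a_tab (a point): upper outer edge of tub_a's tab (85 ahead of its origin, 80 up)
- tub_b: loose tub, may be absent, identical to tub_a
- tub_b_tab (a point): upper outer edge of tub_b's tab (85 ahead of its origin, 80 up)
- tub_c: loose tub, may be absent, identical to tub_a
- tub_c_tab (a point): upper outer edge of tub_c's tab (85 ahead of its origin, 80 up)
- cab: grey-painted drawer cabinet fixed on the counter, 210 deep (x) x 200 wide (y) x 110 high, origin at the centre of its underside, x pointing into the cabinet; its front, with one drawer, faces -x, towards the robot
- cab_drawer0 (a joint): how far the cabinet's drawer is out (m): 0 closed, 0.142 at its stop; it slides towards the cabinet's -x, needs about 2 N and stays where left. Drawer floor 22 above the counter, wall tops 88 up, inside 165 x 158, centred on the cabinet when closed
- cab_drawer0_handle (a point): middle of the drawer's black bar handle: 11 thick, 100 long, level, along the cabinet's y, 72 above the counter, centred 35 off the drawer front (29 free behind it)
- jar1: squat seasoning pot, white with a black lid, 26 diameter, 29 high, about 0.06 kg, may be absent; stands in the drawer at the start; origin at the centre of its underside, z up its axis
- jar2: squat seasoning pot, white with a black lid, 26 diameter, 29 high, about 0.06 kg, may be absent; stands in the drawer at the start; origin at the centre of its underside, z up its axis
- jar3: squat seasoning pot, white with a black lid, 26 diameter, 29 high, about 0.06 kg, may be absent; stands in the drawer at the start; origin at the centre of its underside, z up its axis
- bell: bystander, leave alone: steel service bell, 68 wide, 40 high; origin at the centre of its underside
- sauce: bystander, leave alone: sauce bottle, 60 wide, 170 high; origin at the centre of its underside
- bowl: bystander, leave alone: steel bowl, 100 wide, 45 high; origin at the centre of its underside
- tin: bystander, leave alone: tin, 64 wide, 75 high; origin at the centre of its underside
- pepper: bystander, leave alone: larger shaker jar, 44 wide, 95 high, standing on the counter; origin at the centre of its underside
- cup: bystander, leave alone: white cup, 60 wide, 60 high; origin at the centre of its underside
Things that resemble listed ones, but are neither listed nor needed, are in the scene too. What is shaped like the tub_a but purple or turquoise is not meant.

How it is judged:
By the outcome, as a careful person would: the job done as asked, in the order asked, and still so for the second after the job is handed in, with the robot touching nothing.
Of tub_a, tub_b, tub_c only 2 to 3 are there at a start; the rules pass over those that are not, and their reading is None.
Of jar1, jar2, jar3 only 2 to 3 are there at a start; the rules pass over those that are not, and their reading is None.
At some moment in a run one of jar1, jar2, jar3 may be knocked a few centimetres aside while the robot is not near it.
It also fails if it takes over 210 s, if anything falls off the work surface, if the arm or the gripper's body presses on something with over 40 N, if the wrist force passes 120 N, or if a joint passes its speed limit or range.

## Robot

A 6-joint arm with a two-finger parallel gripper is mounted at the origin on the work surface. World frame = base frame: x ahead of the robot, y to its left, z up, the work surface at z = 0. Lengths are in m, angles in rad, forces in N, time in s.
With the tool pointing down it reaches from about 0.225 to 0.875 m from the base axis. Payload 3.4 kg.
Tool frame: the origin (TCP) lies at the very end of the fingers, on their centre line; the grasp point (between the pads) lies 19 mm behind it (manip.grasp_offset is the distance from the TCP to the grasp point, in m); x points along the fingers, y is the direction in which the jaws open and shut, and the axes are right-handed (so a half turn about x gives the same grasp; the last joint's range is limited). The gripper opens to 85 mm and grips with 20 to 120 N. Pads are 22 mm wide; open, the fingers measure 114 mm over their backs; the gripper's body (76 mm by 85 mm) begins 54 mm behind the grasp point. The pads swing forward as they close: fully open they stand 13 mm farther back than shut.
Start: joints at [1.135, 0.276, 1.505, -0, 1.361, -0.121], TCP at [0.178, 0.547, 0.231] pointing down, gripper open.
Joint ranges: [-2.89, 2.89], [-0.75, 2.08], [0.22, 2.7], [-1.18, 4.32], [0.11, 2.71], [-2.7, 2.7]. Speed limits (rad/s): [2.57, 2.57, 3.14, 3.14, 3.14, 3.14].

## Interface

Orientations are given as a unit quaternion [w, x, y, z].
In Python, from rig import manip gives the robot as it stands.
- The arm moves only by the tool step_arm, never from a script. Its argument "increments" is a list of rows, each an object with "grip": the opening, from 0 (shut) to 1 (fully open); "delta_pos": the shift along the world's x, y, z in m, a list of three; "twist": the turn about the world's z in degrees. A call has 1 to 10 rows; each row shifts and turns the commanded pose from where the row before left it; what a row does not reach is not made up. A row lasts 1/12 s, in which the tool goes at most 41.7 mm and 7.16 degrees, less where a joint would pass 70% of its speed; a pose out of reach is approached as far as the arm can. A call with a gripper value outside its range is refused whole. The fingers move at their own pace and stop on an object; "force" is the grip in N (left out, the last holds). Time passes only in rows, so rows that do not move let the fingers close. It gives the time, the measured TCP pose, the force and the opening at its end, in the units of the state.
- manip.get_state(): the state, without advancing time (a new reading comes with each control period).
- manip.get_image(name): name is "scene" or "top" or "wrist"; returns a dict with "img" (384x512x3 uint8, red, green, blue), "fx", "fy", "cx", "cy" (pixels), "D" ([k1, k2, p1, p2, k3] as OpenCV has them; the pictures are not rectified), "rvec" (rotation vector, rad) and "tvec" (3), from world to camera coordinates, as OpenCV has them; the wrist camera has in their place "mount" (4x4, takes a point from camera to tool coordinates, whose origin is the TCP and whose axes are the tool frame's). Camera axes: x right, y down, z forward; pixel columns grow to the right and rows downward; lengths in m; the calibration is good to about 2 mm. A picture is of the moment at which its call begins: read the wrist's pose just before it. There is no depth.
- manip.sign_off(): hands the job in, once; it reports no verdict.
The state is a dict: "clock": time; "qpos": joint angles; "qd": joint speeds; "effort": joint torques, N m; "position": TCP position; "ee_rot": TCP orientation; "contact_force": force on the tool from outside, world axes, zero at the start; "moment": the same for the moment, N m; "width": finger opening in m.
Only numpy, scipy, OpenCV 4.12 (cv2) and the standard library are available. Lean on these libraries where they do the work, as an engineer would, in place of code of your own. Each camera call takes 0.05 s, during which the arm holds its last target. There are 200 camera calls.

## Working session

There is one attempt and no reset: what is moved stays moved. The work goes in short steps, Python scripts to look and compute and a tool call to move; the robot and the scene stay as the last step left them, time stands still between calls to the robot, and variables do not carry over. Pictures are saved under pics/ and viewed, about 12 in all and at most 16, crops included, and the job is handed in when it is done.

Besides the shell and the picture viewer there is one more tool, called after "Call:" as name(argument=value, ...), one argument or row to a line, values as JSON. step_arm: Moves the arm, as the interface text tells. Its arguments: {"type":"object","properties":{"increments":{"type":"array"},"force":{"type":"number"}},"required":["increments"]}

```bash
ls; mkdir -p pics
cat > h.py <<'E'
import numpy as np, cv2
from rig import manip
from scipy.spatial.transform import Rotation as R
def cam(name):
    st=manip.get_state(); d=manip.get_image(name); d['st']=st
    K=np.array([[d['fx'],0,d['cx']],[0,d['fy'],d['cy']],[0,0,1.]]); d['K']=K
    if 'mount' in d:
        q=st['ee_rot']; T=np.eye(4); T[:3,:3]=R.from_quat([q[1],q[2],q[3],q[0]]).as_matrix(); T[:3,3]=st['position']
        M=T@np.array(d['mount']); d['C']=M[:3,3]; d['Rcw']=M[:3,:3]
    else:
        Rw=cv2.Rodrigues(np.array(d['rvec'],float))[0]; d['Rcw']=Rw.T; d['C']=-Rw.T@np.array(d['tvec'],float).ravel()
    return d
def ray(d,uv,z):
    uv=np.array(uv,float).reshape(-1,1,2)
    n=cv2.undistortPoints(uv,d['K'],np.array(d['D'],float)).reshape(-1,2)
    v=np.c_[n,np.ones(len(n))]@d['Rcw'].T
    return d['C']+v*((z-d['C'][2])/v[:,2])[:,None]
def proj(d,P):
    Rw=d['Rcw'].T; rv=cv2.Rodrigues(Rw)[0]
    return cv2.projectPoints(np.array(P,float).reshape(-1,1,3),rv,-Rw@d['C'],d['K'],np.array(d['D'],float))[0].reshape(-1,2)
def save(d,n,box=None,s=1):
    im=d['img'][:,:,::-1]
    if box: im=im[box[1]:box[3],box[0]:box[2]]
    cv2.imwrite('pics/'+n,cv2.resize(im,None,fx=s,fy=s,interpolation=cv2.INTER_CUBIC))
E
python3 - <<'E'
from h import *
import pickle
a=cam('top');b=cam('scene')
pickle.dump((a,b),open('first.pkl','wb'))
save(a,'top0.png',s=1.56);save(b,'scene0.png',s=1.56)
print(manip.get_state()); print(a['C'],b['C'],a['fx'],b['fx'],manip.grasp_offset)
print(cam('wrist')['mount'])
E
```

```text
pics
{'clock': 0.1, 'qpos': array([ 1.13496574e+00,  2.76536067e-01,  1.50597357e+00,  2.58534872e-05,
        1.36072830e+00, -1.20997487e-01]), 'qd': array([ 4.08189075e-04, -2.49342307e-03,  2.86023592e-04, -1.53313736e-03,
        4.42312839e-05,  8.39016676e-04]), 'effort': array([ 3.44250460e-03, -4.17700267e+01, -2.46405119e+01, -2.33839614e-06,
        5.86072929e-03,  5.34141793e-05]), 'position': array([0.17785158, 0.54631721, 0.2305369 ]), 'ee_rot': array([ 0.69819482,  0.11029618,  0.69853174, -0.11140986]), 'contact_force': array([ 0.41644727, -0.02434737,  0.43563057]), 'moment': array([-0.02249912, -0.03056275, -0.05407391]), 'width': 0.08530668685872178}
[ 0.45831889 -0.05524753  1.26620546] [ 1.12917982 -0.30313218  0.98605371] 382.69022224913783 352.1574404692763 0.0187
[[ 9.28236962e-04 -2.61576628e-01  9.65182266e-01 -1.41640573e-01]
 [ 9.99999467e-01  6.78311812e-04 -7.77890330e-04  2.94116733e-04]
 [-4.51216602e-04  9.65182474e-01  2.61577119e-01 -6.67656307e-02]
 [ 0.00000000e+00  0.00000000e+00  0.00000000e+00  1.00000000e+00]]
```

View pics/top0.png

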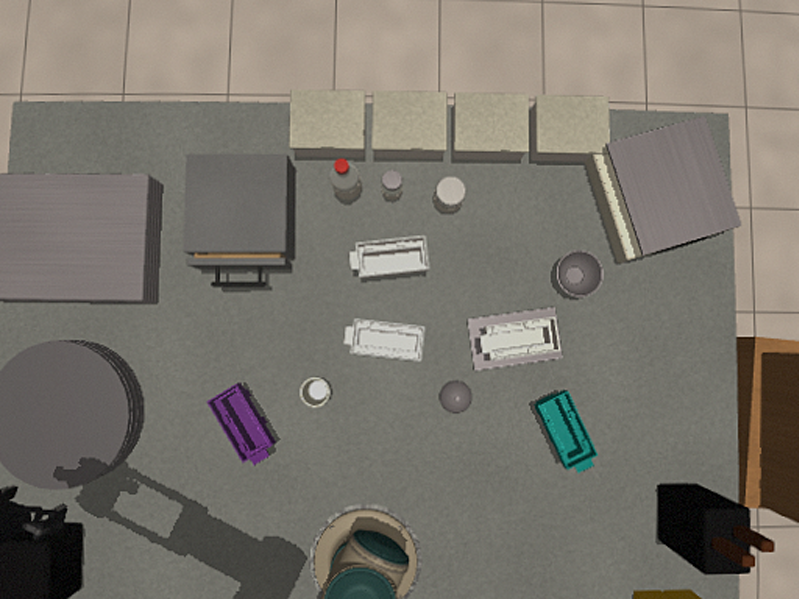

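View pics/scene0.png

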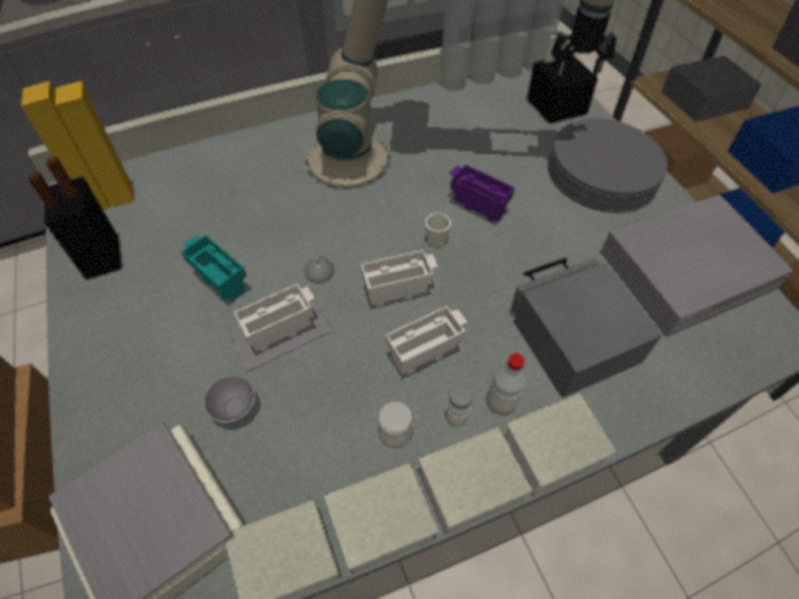

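Top view: two white loose tubs at about (390,257) and (385,340), the base on its steel plate at (516,340), tabs apparently all at the left (+y). The cabinet is at (238,205) with its handle at (240,283), and the drawer is slightly open. The scene view agrees. Next I'll measure.

```bash
cat > tubs.py <<'E'
from h import *
def whites(d,box,thr=150,minA=300):
    im=d['img'].astype(int); m=((im.min(2)>thr)&(im.max(2)-im.min(2)<40)).astype(np.uint8)
    k=np.zeros_like(m);k[box[1]:box[3],box[0]:box[2]]=1; m*=k
    m=cv2.morphologyEx(m,cv2.MORPH_CLOSE,np.ones((7,7)))
    return [c for c in cv2.findContours(m,cv2.RETR_EXTERNAL,cv2.CHAIN_APPROX_NONE)[0] if cv2.contourArea(c)>minA],m
E
python3 - <<'E'
from tubs import *
import pickle
a,b=pickle.load(open('first.pkl','rb'))
for d,box,nm in((a,(200,130,370,250),'top'),(b,(130,150,320,250),'scene')):
    cs,m=whites(d,box)
    for c in cs:
        P=ray(d,c.reshape(-1,2),0.08)[:,:2]
        r=cv2.minAreaRect((P*1000).astype(np.float32)); print(nm,c.reshape(-1,2).mean(0).round(),np.round(r[0],1),np.round(r[1],1),round(r[2],1))
# overlay rectified views at z=.08 of both for viewing, 0.8 px/mm
def rect(d,z,x0,x1,y0,y1,s):
    X,Y=np.meshgrid(np.arange(y1,y0,-1/s/1000),np.arange(x1,x0,-1/s/1000))
    uv=proj(d,np.c_[Y.ravel(),X.ravel(),np.full(X.size,z)]).astype(np.float32).reshape(*X.shape,2)
    return cv2.remap(d['img'][:,:,::-1].copy(),uv[...,0],uv[...,1],cv2.INTER_CUBIC)
v=[rect(d,.08,.40,.66,-.27,.13,1.5) for d in(a,b)]
w=np.vstack([v[0],v[1]]);cv2.imwrite('pics/rect.png',w);print(w.shape)
w=rect(a,.088,.45,.80,.13,.42,2);cv2.imwrite('pics/cab.png',w);print(w.shape)
E
```

```text
top [247. 217.] [461.2 -34.6] [154.2  69.4] 83.8
top [329. 216.] [ 465.3 -296.3] [100.9 176.8] 8.2
top [249. 164.] [627.2 -42.3] [ 68.5 154.7] 7.0
scene [276. 214.] [632.9 -38.7] [ 50.8 152.9] 7.5
(780, 600, 3)
(700, 580, 3)
```

View pics/rect.png

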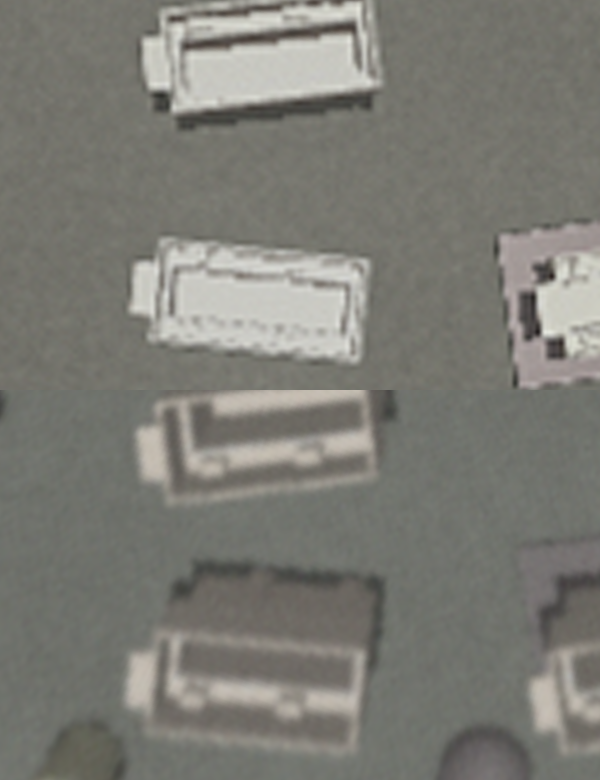

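View pics/cab.png

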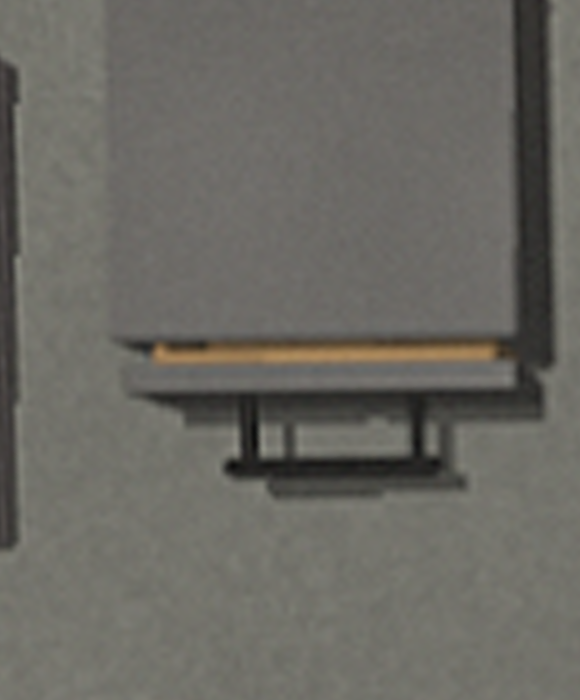

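Rim measurements agree between the two views: near tub ≈ (0.460,-0.042) and far tub ≈ (0.628,-0.050), tabs at +y. The handle is at ≈ (0.5675,0.256) with cabinet yaw near 0. Next: the base tub and the tool heading.

```bash
cat >> h.py <<'E'
def toolyaw(st=None):
    q=(st or manip.get_state())['ee_rot']; M=R.from_quat([q[1],q[2],q[3],q[0]]).as_matrix()
    return np.degrees(np.arctan2(M[1,1],M[0,1])), M[:,0]
def S():
    s=manip.get_state(); print('t',round(s['clock'],2),'p',s['position'].round(4),'yaw',toolyaw(s)[0].round(2),'F',s['contact_force'].round(1),'w',round(s['width'],4),'q6',s['qpos'].round(2))
E
python3 - <<'E'
from tubs import *
import pickle
a,b=pickle.load(open('first.pkl','rb')); S(); print(toolyaw()[1])
for th in(200,180):
  for d,box,nm in((a,(295,200,370,240),'top'),(b,(150,165,215,230),'scene')):
    for c in whites(d,box,th)[0]:
        P=ray(d,c.reshape(-1,2),0.084)[:,:2]
        r=cv2.minAreaRect((P*1000).astype(np.float32)); print(th,nm,c.reshape(-1,2).mean(0).round(),np.round(r[0],1),np.round(r[1],1),round(r[2],1))
im=a['img']; dk=(im.max(2)<45).astype(np.uint8); box=np.zeros_like(dk); box[165:190,125:185]=1
ys,xs=np.nonzero(dk*box);
E
```

```text
t 0.15 p [0.1779 0.5464 0.2306] yaw 71.96 F [0.2 0.4 0.4] w 0.0854 q6 [ 1.14  0.28  1.51 -0.    1.36 -0.12]
[-5.80864024e-04 -1.28432763e-03 -9.99999007e-01]
180 top [334. 217.] [ 464.8 -304.9] [ 66.2 154.2] 7.9
```

Call:
step_arm(
  increments=[
    {"grip": 0.3,"delta_pos": [0.03,-0.025,0],"twist": -7},
    {"grip": 0.3,"delta_pos": [0.03,-0.025,0],"twist": -7},
    {"grip": 0.3,"delta_pos": [0.03,-0.025,0],"twist": -7},
    {"grip": 0.3,"delta_pos": [0.03,-0.025,0],"twist": -7},
    {"grip": 0.3,"delta_pos": [0.03,-0.025,0],"twist": -7},
    {"grip": 0.3,"delta_pos": [0.03,-0.025,0],"twist": -7},
    {"grip": 0.3,"delta_pos": [0.03,-0.025,0],"twist": -7},
    {"grip": 0.3,"delta_pos": [0.03,-0.025,0],"twist": -7},
    {"grip": 0.3,"delta_pos": [0.03,-0.025,0],"twist": -7},
    {"grip": 0.3,"delta_pos": [0.03,-0.025,0],"twist": -7},
  ],
  force=40,
)

```text
clock: 0.98
position: [0.4791, 0.2952, 0.2311]
ee_rot: [0.507, 0.493, 0.507, -0.493]
contact_force: [0.8, 0.1, -0.8]
width: 0.0257
```

Call:
step_arm(
  increments=[
    {"grip": 0.3,"delta_pos": [0.03,-0.025,0],"twist": -2},
    {"grip": 0.3,"delta_pos": [0.03,-0.01,0],"twist": 0},
    {"grip": 0.3,"delta_pos": [0,0,0],"twist": 0},
    {"grip": 0.3,"delta_pos": [0,0,0],"twist": 0},
  ],
)

```text
clock: 1.32
position: [0.5393, 0.2607, 0.2304]
ee_rot: [-0.499, -0.501, -0.499, 0.501]
contact_force: [-0.6, 0.4, 0.3]
width: 0.0257
```

Run:
```python
from h import *
S(); d=cam('wrist'); save(d,'w1.png',s=1.2)
import pickle; pickle.dump(d,open('w1.pkl','wb'))
print(proj(d,[[.5675,.206,.072],[.5675,.306,.072],[.5675,.256,.072]]))
```

```text
t 1.32 p [0.5393 0.2607 0.2304] yaw -0.2 F [-0.6  0.4  0.3] w 0.0257 q6 [0.33 0.31 1.45 0.   1.38 0.34]
[[283.38400889 224.09540895]
 [285.46228389 129.73661397]
 [284.42013491 178.88349328]]
```

View pics/w1.png

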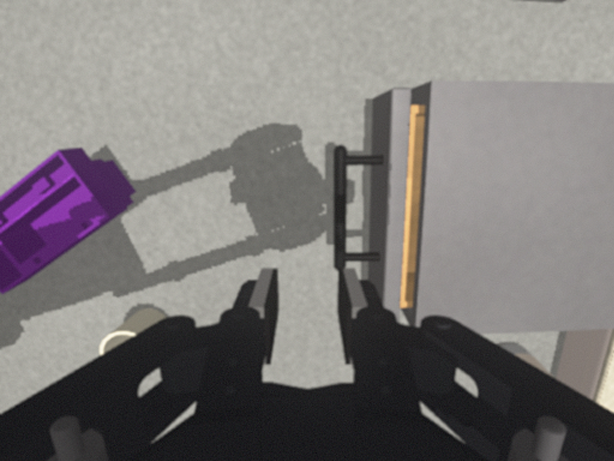

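Wrist view: the bar runs from (284,125) to (284,221) in native pixels, matching the projected handle within 2 mm. Going down and gripping it.

Call:
step_arm(
  increments=[
    {"grip": 0.3,"delta_pos": [0.028,-0.004,0],"twist": 0},
    {"grip": 0.3,"delta_pos": [0,0,-0.035],"twist": 0},
    {"grip": 0.3,"delta_pos": [0,0,-0.035],"twist": 0},
    {"grip": 0.3,"delta_pos": [0,0,-0.035],"twist": 0},
    {"grip": 0.3,"delta_pos": [0,0,-0.035],"twist": 0},
    {"grip": 0.3,"delta_pos": [0,0,-0.025],"twist": 0},
    {"grip": 0.3,"delta_pos": [0,0,-0.01],"twist": 0},
    {"grip": 0.3,"delta_pos": [0,0,0],"twist": 0},
    {"grip": 0,"delta_pos": [0,0,0],"twist": 0},
    {"grip": 0,"delta_pos": [0,0,0],"twist": 0},
  ],
)

```text
clock: 2.2
position: [0.5664, 0.2588, 0.0575]
ee_rot: [0.5, 0.501, 0.5, -0.499]
contact_force: [0.8, 0.4, -3.0]
width: 0.009
```

Call:
step_arm(
  increments=[
    {"grip": 0,"delta_pos": [0,0,0],"twist": 0},
    {"grip": 0,"delta_pos": [-0.012,0,0],"twist": 0},
    {"grip": 0,"delta_pos": [-0.016,0,0],"twist": 0},
    {"grip": 0,"delta_pos": [-0.016,0,0],"twist": 0},
    {"grip": 0,"delta_pos": [-0.016,0,0],"twist": 0},
    {"grip": 0,"delta_pos": [-0.016,0,0],"twist": 0},
    {"grip": 0,"delta_pos": [-0.016,0,0],"twist": 0},
    {"grip": 0,"delta_pos": [-0.016,0,0],"twist": 0},
    {"grip": 0,"delta_pos": [-0.012,0,0],"twist": 0},
    {"grip": 0,"delta_pos": [0,0,0],"twist": 0},
  ],
)

```text
clock: 3.03
position: [0.4431, 0.257, 0.0574]
ee_rot: [-0.5, -0.499, -0.5, 0.501]
contact_force: [-1.4, -3.9, 2.6]
width: 0.0093
```

Call:
step_arm(
  increments=[
    {"grip": 0,"delta_pos": [-0.006,0,0],"twist": 0},
    {"grip": 0,"delta_pos": [-0.004,0,0],"twist": 0},
    {"grip": 0,"delta_pos": [0,0,0],"twist": 0},
  ],
)

```text
clock: 3.28
position: [0.4363, 0.2569, 0.0574]
ee_rot: [0.501, 0.5, 0.499, -0.5]
contact_force: [-1.2, -6.3, 5.6]
width: 0.0091
```

Call:
step_arm(
  increments=[
    {"grip": 0,"delta_pos": [-0.004,0,0],"twist": 0},
    {"grip": 0,"delta_pos": [-0.002,0,0],"twist": 0},
    {"grip": 0,"delta_pos": [0,0,0],"twist": 0},
  ],
)

```text
clock: 3.53
position: [0.4351, 0.2569, 0.0575]
ee_rot: [0.503, 0.502, 0.498, -0.497]
contact_force: [8.5, -7.4, -2.1]
width: 0.0097
```

Stop reached: x stalls at 0.435 with a reaction of 8.5 N. Releasing, rising and looking into the drawer.

Call:
step_arm(
  increments=[
    {"grip": 0.3,"delta_pos": [0.005,0,0],"twist": 0},
    {"grip": 0.3,"delta_pos": [0,0,0],"twist": 0},
    {"grip": 0.3,"delta_pos": [0,0,0],"twist": 0},
    {"grip": 0.3,"delta_pos": [0,0,0.02],"twist": 0},
    {"grip": 0.3,"delta_pos": [0,0,0.04],"twist": 0},
    {"grip": 0.3,"delta_pos": [0,0,0.04],"twist": 0},
    {"grip": 0.5,"delta_pos": [0,0,0.04],"twist": 0},
    {"grip": 0.5,"delta_pos": [0,0,0.04],"twist": 0},
    {"grip": 0.5,"delta_pos": [0,0,0.04],"twist": 0},
    {"grip": 0.5,"delta_pos": [0,0,0.04],"twist": 0},
  ],
)

```text
clock: 4.37
position: [0.4341, 0.2581, 0.3186]
ee_rot: [0.5, 0.5, 0.5, -0.5]
contact_force: [-0.0, 1.0, -0.5]
width: 0.0424
```

Call:
step_arm(
  increments=[
    {"grip": 0.5,"delta_pos": [0,-0.04,0.02],"twist": 0},
    {"grip": 0.5,"delta_pos": [0,-0.04,0],"twist": 0},
    {"grip": 0.5,"delta_pos": [0,-0.04,0],"twist": 0},
    {"grip": 0.5,"delta_pos": [0,0,0],"twist": 0},
  ],
)

```text
clock: 4.7
position: [0.4347, 0.135, 0.3357]
ee_rot: [-0.5, -0.501, -0.497, 0.502]
contact_force: [0.5, -0.4, 0.0]
width: 0.043
```

Run:
```python
from h import *
import pickle
S(); d=cam('wrist'); a=cam('top'); b=cam('scene'); pickle.dump((d,a,b),open('s2.pkl','wb'))
u=cv2.resize(d['img'],None,fx=1.1,fy=1.1); print(u.shape)
P=proj(a,[[.40,.38,.05],[.66,.12,.05]]);print(P)
x0,y0=int(P[:,0].min()),int(P[:,1].min());x1,y1=int(P[:,0].max()),int(P[:,1].max())
v=cv2.resize(a['img'][y0:y1,x0:x1],(230,int(230*(y1-y0)/(x1-x0))),interpolation=cv2.INTER_CUBIC)
o=np.zeros((423,563+230,3),np.uint8);o[:422,:563]=u[:422];o[:v.shape[0],563:]=v;cv2.imwrite('pics/d1.png',o[:,:,::-1])
```

```text
t 4.7 p [0.4347 0.135  0.3357] yaw -0.38 F [ 0.5 -0.4  0. ] w 0.043 q6 [ 0.15  0.05  1.54 -0.    1.56  0.16]
(422, 563, 3)
[[114.18551632 234.99535712]
 [198.04308896 154.32165046]]
```

View pics/d1.png

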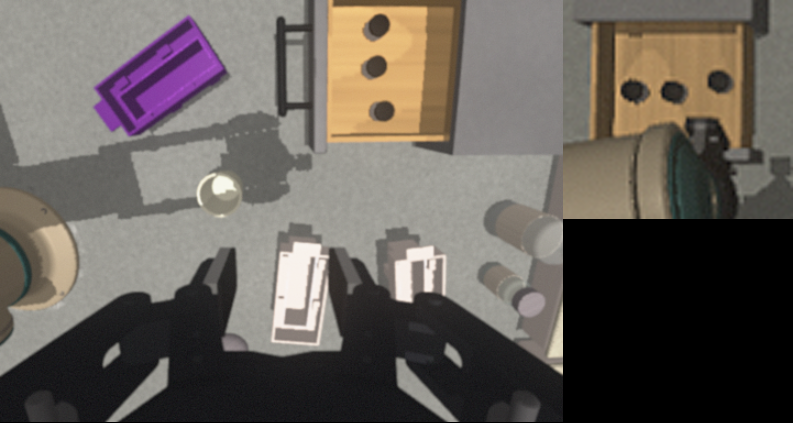

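Three pots in the drawer: wrist image (378,26), (376,66), (382,110) at ×1.1 scale. Locating them in both views.

```bash
cat > jars.py <<'E'
from h import *
def jars(d,z=.049,lo=(.44,.15),hi=(.66,.36),thr=62,amin=15):
    im=d['img']; m=(im.max(2)<thr).astype(np.uint8)
    c=[[lo[0],lo[1],z],[lo[0],hi[1],z],[hi[0],hi[1],z],[hi[0],lo[1],z]]
    k=np.zeros_like(m); cv2.fillPoly(k,[proj(d,c).round().astype(np.int32)],1); m*=k
    n,l,s,cc=cv2.connectedComponentsWithStats(m,connectivity=4); out=[]
    for i in range(1,n):
        if s[i][4]>amin:
            ys,xs=np.nonzero(l==i); P=ray(d,np.c_[xs,ys],z)
            out.append((P[:,0].mean(),P[:,1].mean(),*(np.ptp(P[:,:2],axis=0)),s[i][4])); 
    return np.round(out,4)
E
python3 - <<'E'
from jars import *
import pickle
d,a,b=pickle.load(open('s2.pkl','rb'))
for n,x in(('wrist',d),('top',a),('scene',b)):
    print(n); print(jars(x))
from tubs import *
for c in whites(d,(200,200,420,320),190)[0]:
    P=ray(d,c.reshape(-1,2),.08)[:,:2]; r=cv2.minAreaRect((P*1000).astype(np.float32)); print(np.round(r[0],1),np.round(r[1],1),round(r[2],1))
E
```

```text
wrist
[[5.569e-01 3.160e-01 9.800e-03 9.700e-03 2.600e+01]
 [4.563e-01 3.059e-01 3.020e-02 7.300e-03 1.090e+02]
 [4.554e-01 2.163e-01 3.170e-02 7.800e-03 1.100e+02]]
top
[[6.421e-01 1.596e-01 3.570e-02 2.580e-02 6.700e+01]
 [5.658e-01 2.060e-01 2.240e-02 2.250e-02 4.700e+01]
 [5.537e-01 3.069e-01 1.930e-02 2.260e-02 4.400e+01]
 [5.535e-01 2.593e-01 1.930e-02 2.260e-02 4.800e+01]
 [4.716e-01 2.225e-01 8.280e-02 7.710e-02 4.130e+02]
 [4.793e-01 1.600e-01 9.600e-03 1.270e-02 1.600e+01]]
scene
[[4.783e-01 1.700e-01 6.020e-02 4.200e-02 5.900e+01]
 [5.535e-01 3.129e-01 1.800e-02 2.450e-02 2.700e+01]
 [5.541e-01 2.626e-01 1.910e-02 1.970e-02 2.400e+01]
 [5.659e-01 2.126e-01 1.740e-02 1.270e-02 1.600e+01]
 [6.404e-01 1.737e-01 6.100e-02 4.370e-02 1.500e+02]]
[618.9  -1.2] [67.4 77.7] 7.9
[458.9 -32.4] [155.3  68.8] 84.2
```

Run:
```python
from jars import *
import pickle
d,a,b=pickle.load(open('s2.pkl','rb'))
for t in (75,90): print(jars(d,thr=t,lo=(.5,.17)))
print(d['img'][95:105,340:356].max(2))
```

```text
[[6.530e-01 2.581e-01 1.330e-02 1.701e-01 3.450e+02]
 [5.507e-01 3.094e-01 2.160e-02 2.220e-02 2.500e+02]
 [5.546e-01 2.653e-01 1.680e-02 2.040e-02 9.100e+01]
 [5.647e-01 2.093e-01 1.960e-02 2.020e-02 1.500e+02]
 [6.247e-01 1.695e-01 3.070e-02 1.000e-04 2.200e+01]]
[[6.508e-01 2.509e-01 5.070e-02 1.703e-01 6.350e+02]
 [5.505e-01 3.091e-01 2.390e-02 2.340e-02 2.760e+02]
 [5.499e-01 2.625e-01 2.330e-02 2.180e-02 2.490e+02]
 [5.626e-01 2.095e-01 2.390e-02 2.160e-02 2.310e+02]]
[[132 122  95  80  73  74  71  76  72  70  69  75  71  69  68  82]
 [131 116  88  76  74  76  77  72  73  71  73  74  70  74  66  70]
 [124 102  79  72  74  75  75  73  74  73  71  71  68  68  69  67]
 [111  83  69  76  75  77  75  71  74  73  72  76  72  71  68  69]
 [ 97  73  74  77  75  74  74  76  75  74  74  69  68  69  72  67]
 [ 89  71  76  79  81  77  73  76  74  72  74  71  67  70  72  67]
 [ 86  67  73  79  78  73  74  72  75  73  70  75  73  75  70  66]
 [ 82  71  71  76  74  74  73  74  68  74  67  73  70  68  69  66]
 [ 86  68  72  76  78  73  76  73  73  70  72  75  73  73  70  67]
 [ 92  72  76  76  76  72  75  71  76  74  71  67  70  69  70  68]]
```

Call:
step_arm(
  increments=[
    {"grip": 0.47,"delta_pos": [0.032,0.018,0],"twist": 0},
    {"grip": 0.47,"delta_pos": [0.032,0.018,-0.01],"twist": 0},
    {"grip": 0.47,"delta_pos": [0.032,0.018,-0.02],"twist": 0},
    {"grip": 0.47,"delta_pos": [0.033,0.019,-0.02],"twist": 0},
    {"grip": 0.47,"delta_pos": [0,0,-0.041],"twist": 0},
    {"grip": 0.47,"delta_pos": [0,0,-0.041],"twist": 0},
    {"grip": 0.47,"delta_pos": [0,0,-0.041],"twist": 0},
    {"grip": 0.47,"delta_pos": [0,0,-0.041],"twist": 0},
    {"grip": 0.47,"delta_pos": [0,0,-0.02],"twist": 0},
    {"grip": 0.47,"delta_pos": [0,0,0],"twist": 0},
  ],
)

```text
clock: 5.68
position: [0.5581, 0.214, 0.0953]
ee_rot: [-0.498, -0.496, -0.503, 0.503]
contact_force: [-0.5, -0.0, -1.3]
width: 0.0403
```

Run:
```python
from jars import *
S(); d=cam('wrist'); save(d,'j1.png'); a=cam('top'); print(jars(a,lo=(.5,.17),thr=62)); print(jars(d,lo=(.5,.17),hi=(.62,.34),thr=85))
```

```text
t 5.68 p [0.5581 0.214  0.0953] yaw 0.09 F [-0.5 -0.  -1.3] w 0.0403 q6 [0.25 0.42 1.65 0.   1.09 0.25]
[[5.872e-01 2.407e-01 1.570e-01 8.930e-02 5.610e+02]
 [5.498e-01 3.114e-01 1.590e-02 2.280e-02 1.900e+01]]
[[5.514e-01 2.635e-01 2.320e-02 2.350e-02 1.163e+03]
 [5.645e-01 2.107e-01 2.410e-02 2.500e-02 1.043e+03]
 [5.169e-01 1.822e-01 3.040e-02 3.410e-02 1.039e+03]
 [5.990e-01 1.817e-01 3.620e-02 3.350e-02 1.155e+03]]
```

View pics/j1.png

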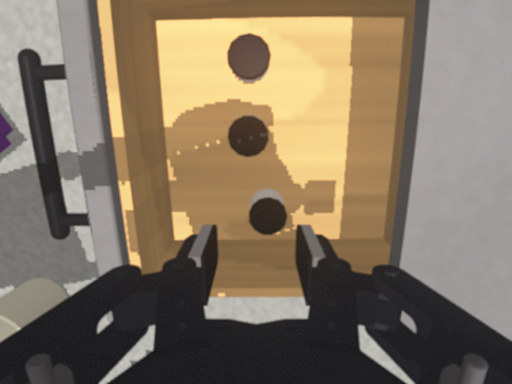

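Wrist view: pots at (268,213), (248,135), (249,57), clear of the fingers. Target pot is at (0.5645,0.2107). Correcting and gripping.

Call:
step_arm(
  increments=[
    {"grip": 0.47,"delta_pos": [0.006,-0.003,0],"twist": 0},
    {"grip": 0.47,"delta_pos": [0,0,-0.025],"twist": 0},
    {"grip": 0.47,"delta_pos": [0,0,-0.025],"twist": 0},
    {"grip": 0.47,"delta_pos": [0,0,-0.015],"twist": 0},
    {"grip": 0.47,"delta_pos": [0,0,0],"twist": 0},
    {"grip": 0.1,"delta_pos": [0,0,0],"twist": 0},
    {"grip": 0.1,"delta_pos": [0,0,0],"twist": 0},
    {"grip": 0.1,"delta_pos": [0,0,0],"twist": 0},
    {"grip": 0.1,"delta_pos": [0,0,0],"twist": 0},
  ],
  force=30,
)

```text
clock: 6.53
position: [0.571, 0.2103, 0.0386]
ee_rot: [0.501, 0.502, 0.499, -0.499]
contact_force: [0.5, 0.1, 3.1]
width: 0.0243
```

Run:
```python
from h import *
S()
```

```text
t 6.53 p [0.571  0.2103 0.0386] yaw -0.04 F [0.5 0.1 3.1] w 0.0243 q6 [ 0.24  0.48  1.7  -0.    0.95  0.24]
```

Call:
step_arm(
  increments=[
    {"grip": 0.47,"delta_pos": [0,0,0],"twist": 0},
    {"grip": 0.47,"delta_pos": [0,0,0],"twist": 0},
    {"grip": 0.47,"delta_pos": [0,0,0],"twist": 0},
    {"grip": 0.47,"delta_pos": [0,0,-0.008],"twist": 0},
    {"grip": 0.47,"delta_pos": [0,0,0],"twist": 0},
    {"grip": 0.47,"delta_pos": [0,0,0],"twist": 0},
  ],
)

```text
clock: 7.03
position: [0.5647, 0.2094, 0.0274]
ee_rot: [-0.498, -0.498, -0.502, 0.503]
contact_force: [-7.9, -0.3, 0.1]
width: 0.04
```

Run:
```python
from h import *
S()
d=cam('wrist');S();cam('wrist');S(); save(d,'j1b.png')
```

```text
t 7.03 p [0.5647 0.2094 0.0274] yaw -0.03 F [-7.9 -0.3  0.1] w 0.04 q6 [0.24 0.49 1.71 0.   0.94 0.24]
t 7.08 p [0.5647 0.2093 0.0274] yaw -0.03 F [-7.9 -0.7  1. ] w 0.04 q6 [0.24 0.49 1.71 0.   0.94 0.24]
t 7.13 p [0.5647 0.2094 0.0274] yaw -0.03 F [-7.4  0.7  0.4] w 0.0403 q6 [0.24 0.49 1.71 0.   0.94 0.24]
```

View pics/j1b.png

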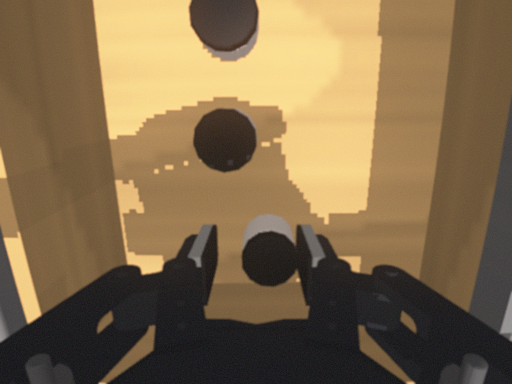

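The pot sits about 5 mm towards the right finger, and -8 N in x suggests the finger knuckle touches the cabinet edge. Backing off a bit, then gripping.

Call:
step_arm(
  increments=[
    {"grip": 0.43,"delta_pos": [-0.006,0,0],"twist": 0},
    {"grip": 0.4,"delta_pos": [0,0,0.001],"twist": 0},
    {"grip": 0.35,"delta_pos": [0,0,0],"twist": 0},
    {"grip": 0.3,"delta_pos": [0,0,0],"twist": 0},
    {"grip": 0.2,"delta_pos": [0,0,0],"twist": 0},
    {"grip": 0.1,"delta_pos": [0,0,0],"twist": 0},
    {"grip": 0.1,"delta_pos": [0,0,0],"twist": 0},
    {"grip": 0.1,"delta_pos": [0,0,0],"twist": 0},
  ],
)

```text
clock: 7.8
position: [0.5639, 0.21, 0.0302]
ee_rot: [0.5, 0.501, 0.499, -0.5]
contact_force: [1.0, -0.3, 4.1]
width: 0.025
```

Run:
```python
from h import *
S();d=cam('wrist');save(d,'j1c.png')
```

```text
t 7.8 p [0.5639 0.21   0.0302] yaw -0.04 F [ 1.  -0.3  4.1] w 0.025 q6 [ 0.24  0.49  1.72 -0.    0.93  0.24]
```

Call:
step_arm(
  increments=[
    {"grip": 0.1,"delta_pos": [0,0,0.01],"twist": 0},
    {"grip": 0.1,"delta_pos": [0,0,0.02],"twist": 0},
    {"grip": 0.1,"delta_pos": [0,0,0.03],"twist": 0},
    {"grip": 0.1,"delta_pos": [0,0,0.03],"twist": 0},
    {"grip": 0.1,"delta_pos": [0,0,0.03],"twist": 0},
    {"grip": 0.1,"delta_pos": [-0.005,-0.01,0.01],"twist": 3},
    {"grip": 0.1,"delta_pos": [-0.009,-0.02,0],"twist": 6},
    {"grip": 0.1,"delta_pos": [-0.009,-0.02,0],"twist": 6},
    {"grip": 0.1,"delta_pos": [-0.009,-0.02,0],"twist": 6},
    {"grip": 0.1,"delta_pos": [-0.009,-0.02,0],"twist": 6},
  ],
)

```text
clock: 8.68
position: [0.5204, 0.1191, 0.1596]
ee_rot: [0.603, 0.368, 0.604, -0.368]
contact_force: [0.4, -0.8, -1.1]
width: 0.0251
```

Call:
step_arm(
  increments=[
    {"grip": 0.1,"delta_pos": [-0.009,-0.02,0],"twist": 6},
    {"grip": 0.1,"delta_pos": [-0.009,-0.02,0],"twist": 6},
    {"grip": 0.1,"delta_pos": [-0.009,-0.02,0],"twist": 6},
    {"grip": 0.1,"delta_pos": [-0.009,-0.02,0],"twist": 6},
    {"grip": 0.1,"delta_pos": [-0.009,-0.02,0],"twist": 6},
    {"grip": 0.1,"delta_pos": [-0.009,-0.02,0],"twist": 6},
    {"grip": 0.1,"delta_pos": [-0.008,-0.02,0],"twist": 6},
    {"grip": 0.1,"delta_pos": [-0.003,-0.02,0],"twist": 6},
    {"grip": 0.1,"delta_pos": [0,0,0],"twist": 6},
    {"grip": 0.1,"delta_pos": [0,0,0],"twist": 3},
  ],
)

```text
clock: 9.52
position: [0.4558, -0.041, 0.1597]
ee_rot: [0.706, 0.037, 0.707, -0.036]
contact_force: [-0.1, 0.2, -0.3]
width: 0.0243
```

Call:
step_arm(
  increments=[
    {"grip": 0.1,"delta_pos": [0,0,0],"twist": 0},
    {"grip": 0.1,"delta_pos": [0,0,0],"twist": 0},
  ],
)

```text
clock: 9.68
position: [0.4563, -0.0401, 0.1596]
ee_rot: [0.706, 0.038, 0.706, -0.038]
contact_force: [-0.6, -0.8, -0.2]
width: 0.0246
```

Run:
```python
from tubs import *
S();d=cam('wrist');save(d,'j1d.png')
import pickle;pickle.dump(d,open('j1d.pkl','wb'))
for c in whites(d,(0,0,512,384),170,2000)[0]:
    P=ray(d,c.reshape(-1,2),.08)[:,:2]; r=cv2.minAreaRect((P*1000).astype(np.float32)); print(np.round(r[0],1),np.round(r[1],1),round(r[2],1))
```

```text
t 9.68 p [ 0.4563 -0.0401  0.1596] yaw 83.86 F [-0.6 -0.8 -0.2] w 0.0246 q6 [-0.24  0.16  1.86  0.    1.13 -1.7 ]
[355.6  92.1] [54.  52.3] 86.5
```

View pics/j1d.png

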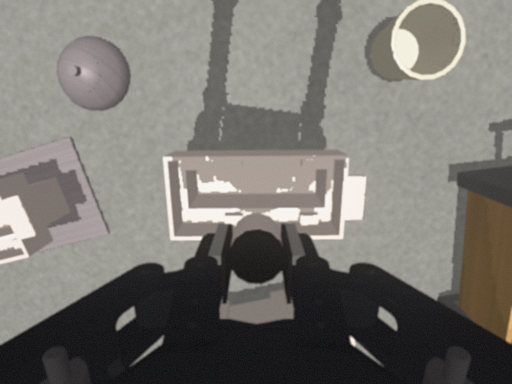

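Wrist view: the pot is held upright. The tub rim corners are at about (165,155), (347,152), (343,238), (170,240), tab on the right.

Run:
```python
from h import *
import pickle
d=pickle.load(open('j1d.pkl','rb'))
P=ray(d,[[165,155],[347,152],[343,238],[170,240]],.08);print(P.round(4)); print(np.linalg.norm(np.diff(P,axis=0),axis=1),P.mean(0))
print(proj(d,[[.4592,-.041,.08]]),proj(d,[[.4563,-.0401,.145]]))
```

```text
[[ 0.4163 -0.1042  0.08  ]
 [ 0.4285  0.0313  0.08  ]
 [ 0.498   0.0262  0.08  ]
 [ 0.4849 -0.1131  0.08  ]]
[0.13613062 0.06969097 0.13996612] [ 0.45692288 -0.03993727  0.08      ]
[[255.1003945  200.92284775]] [[255.6770235  230.45237301]]
```

Call:
step_arm(
  increments=[
    {"grip": 0.1,"delta_pos": [0.001,0,0],"twist": 0},
    {"grip": 0.1,"delta_pos": [0,0,-0.03],"twist": 0},
    {"grip": 0.1,"delta_pos": [0,0,-0.03],"twist": 0},
    {"grip": 0.1,"delta_pos": [0,0,-0.03],"twist": 0},
    {"grip": 0.1,"delta_pos": [0,0,-0.03],"twist": 0},
    {"grip": 0.1,"delta_pos": [0,0,-0.015],"twist": 0},
    {"grip": 0.1,"delta_pos": [0,0,-0.007],"twist": 0},
    {"grip": 0.1,"delta_pos": [0,0,0],"twist": 0},
    {"grip": 0.1,"delta_pos": [0,0,0],"twist": 0},
  ],
)

```text
clock: 10.48
position: [0.4585, -0.0401, 0.018]
ee_rot: [0.706, 0.037, 0.706, -0.037]
contact_force: [-0.6, 0.5, -0.9]
width: 0.025
```

Call:
step_arm(
  increments=[
    {"grip": 0.1,"delta_pos": [0,0,-0.004],"twist": 0},
    {"grip": 0.1,"delta_pos": [0,0,-0.002],"twist": 0},
    {"grip": 0.1,"delta_pos": [0,0,0],"twist": 0},
    {"grip": 0.1,"delta_pos": [0,0,0],"twist": 0},
  ],
)

```text
clock: 10.82
position: [0.4582, -0.0402, 0.0122]
ee_rot: [0.707, 0.037, 0.706, -0.037]
contact_force: [0.5, 0.4, -1.2]
width: 0.0249
```

Call:
step_arm(
  increments=[
    {"grip": 0.33,"delta_pos": [0,0,0],"twist": 0},
    {"grip": 0.45,"delta_pos": [0,0,0],"twist": 0},
    {"grip": 0.45,"delta_pos": [0,0,0],"twist": 0},
    {"grip": 0.45,"delta_pos": [0,0,0.01],"twist": 0},
    {"grip": 0.45,"delta_pos": [0,0,0.03],"twist": 0},
    {"grip": 0.45,"delta_pos": [0,0,0.04],"twist": 0},
    {"grip": 0.45,"delta_pos": [0,0,0.04],"twist": 0},
    {"grip": 0.45,"delta_pos": [0,0,0.04],"twist": 0},
    {"grip": 0.45,"delta_pos": [0.005,0.02,0.01],"twist": -6},
    {"grip": 0.45,"delta_pos": [0.005,0.02,0],"twist": -6},
  ],
)

```text
clock: 11.65
position: [0.4708, -0.0007, 0.1862]
ee_rot: [0.701, 0.113, 0.694, -0.113]
contact_force: [0.3, 0.1, -0.3]
width: 0.0381
```

Call:
step_arm(
  increments=[
    {"grip": 0.45,"delta_pos": [0.007,0.026,0],"twist": -7},
    {"grip": 0.45,"delta_pos": [0.007,0.026,0],"twist": -7},
    {"grip": 0.45,"delta_pos": [0.007,0.026,0],"twist": -7},
    {"grip": 0.45,"delta_pos": [0.008,0.026,0],"twist": -7},
    {"grip": 0.45,"delta_pos": [0.008,0.026,0],"twist": -7},
    {"grip": 0.45,"delta_pos": [0.008,0.026,0],"twist": -7},
    {"grip": 0.45,"delta_pos": [0.008,0.026,0],"twist": -7},
    {"grip": 0.45,"delta_pos": [0.008,0.026,0],"twist": -7},
    {"grip": 0.45,"delta_pos": [0.008,0.026,0],"twist": -7},
    {"grip": 0.45,"delta_pos": [0.008,0.026,0],"twist": -7},
  ],
)

```text
clock: 12.48
position: [0.545, 0.2612, 0.1816]
ee_rot: [0.507, 0.493, 0.507, -0.493]
contact_force: [-0.1, -0.4, 0.7]
width: 0.0382
```

Call:
step_arm(
  increments=[
    {"grip": 0.45,"delta_pos": [0.004,0,-0.03],"twist": -2},
    {"grip": 0.45,"delta_pos": [0,0,-0.03],"twist": 0},
    {"grip": 0.45,"delta_pos": [0,0,0],"twist": 0},
    {"grip": 0.45,"delta_pos": [0,0,0],"twist": 0},
  ],
)

```text
clock: 12.82
position: [0.5474, 0.2594, 0.1202]
ee_rot: [-0.499, -0.499, -0.501, 0.502]
contact_force: [-0.1, 0.2, 0.5]
width: 0.0384
```

Run:
```python
from jars import *
S(); d=cam('wrist'); print(jars(d,lo=(.51,.17),hi=(.62,.34),thr=85)); a=cam('top');print(jars(a,z=.032,lo=(.43,-.11),hi=(.49,.03),thr=90,amin=5)); save(d,'j2.png')
```

```text
t 12.82 p [0.5474 0.2594 0.1202] yaw -0.02 F [-0.1  0.2  0.5] w 0.0384 q6 [ 0.33  0.4   1.6  -0.    1.14  0.33]
[[5.472e-01 3.090e-01 1.420e-02 2.220e-02 4.280e+02]
 [5.514e-01 2.641e-01 2.380e-02 2.470e-02 8.370e+02]
 [5.130e-01 2.143e-01 7.700e-03 5.850e-02 4.530e+02]
 [5.978e-01 1.973e-01 4.350e-02 6.840e-02 2.599e+03]]
[[ 4.587e-01 -4.260e-02  1.930e-02  1.940e-02  4.100e+01]]
```

Call:
step_arm(
  increments=[
    {"grip": 0.45,"delta_pos": [0.004,0.004,0],"twist": 0},
    {"grip": 0.45,"delta_pos": [0,0,-0.03],"twist": 0},
    {"grip": 0.45,"delta_pos": [0,0,-0.03],"twist": 0},
    {"grip": 0.45,"delta_pos": [0,0,-0.02],"twist": 0},
    {"grip": 0.45,"delta_pos": [0,0,0],"twist": 0},
    {"grip": 0.45,"delta_pos": [0,0,0],"twist": 0},
  ],
)

```text
clock: 13.42
position: [0.5535, 0.2639, 0.0423]
ee_rot: [0.5, 0.5, 0.5, -0.5]
contact_force: [0.4, 0.2, 0.2]
width: 0.0384
```

Call:
step_arm(
  increments=[
    {"grip": 0.45,"delta_pos": [-0.002,0,-0.012],"twist": 0},
    {"grip": 0.45,"delta_pos": [0,0,0],"twist": 0},
    {"grip": 0.35,"delta_pos": [0,0,0],"twist": 0},
    {"grip": 0.2,"delta_pos": [0,0,0],"twist": 0},
    {"grip": 0.1,"delta_pos": [0,0,0],"twist": 0},
    {"grip": 0.1,"delta_pos": [0,0,0],"twist": 0},
    {"grip": 0.1,"delta_pos": [0,0,0],"twist": 0},
  ],
)

```text
clock: 14.0
position: [0.5523, 0.2643, 0.0317]
ee_rot: [0.5, 0.501, 0.499, -0.499]
contact_force: [-0.2, -0.9, 6.0]
width: 0.0246
```

Call:
step_arm(
  increments=[
    {"grip": 0.1,"delta_pos": [0,0,0.01],"twist": 0},
    {"grip": 0.1,"delta_pos": [0,0,0.02],"twist": 0},
    {"grip": 0.1,"delta_pos": [0,0,0.03],"twist": 0},
    {"grip": 0.1,"delta_pos": [0,0,0.035],"twist": 0},
    {"grip": 0.1,"delta_pos": [0,0,0.035],"twist": 0},
    {"grip": 0.1,"delta_pos": [-0.003,-0.015,0.01],"twist": 3},
    {"grip": 0.1,"delta_pos": [-0.005,-0.025,0],"twist": 5},
    {"grip": 0.1,"delta_pos": [-0.005,-0.03,0],"twist": 5},
    {"grip": 0.1,"delta_pos": [-0.005,-0.03,0],"twist": 5},
    {"grip": 0.1,"delta_pos": [-0.005,-0.03,0],"twist": 5},
  ],
)

```text
clock: 14.83
position: [0.5274, 0.1328, 0.1706]
ee_rot: [0.591, 0.389, 0.59, -0.389]
contact_force: [0.7, -0.7, -0.2]
width: 0.0251
```

Call:
step_arm(
  increments=[
    {"grip": 0.1,"delta_pos": [-0.005,-0.03,0],"twist": 6},
    {"grip": 0.1,"delta_pos": [-0.005,-0.03,0],"twist": 6},
    {"grip": 0.1,"delta_pos": [-0.005,-0.03,0],"twist": 6},
    {"grip": 0.1,"delta_pos": [-0.005,-0.03,0],"twist": 6},
    {"grip": 0.1,"delta_pos": [-0.005,-0.03,0],"twist": 6},
    {"grip": 0.1,"delta_pos": [-0.005,-0.03,0],"twist": 6},
    {"grip": 0.1,"delta_pos": [-0.005,-0.03,0],"twist": 6},
    {"grip": 0.1,"delta_pos": [-0.005,-0.03,0],"twist": 6},
    {"grip": 0.1,"delta_pos": [-0.005,-0.03,0],"twist": 6},
    {"grip": 0.1,"delta_pos": [-0.005,-0.03,0],"twist": 6},
  ],
)

```text
clock: 15.67
position: [0.4774, -0.1675, 0.1706]
ee_rot: [0.706, 0.041, 0.706, -0.042]
contact_force: [0.2, 0.1, -0.5]
width: 0.025
```

Call:
step_arm(
  increments=[
    {"grip": 0.1,"delta_pos": [-0.005,-0.03,0],"twist": 6},
    {"grip": 0.1,"delta_pos": [-0.005,-0.03,0],"twist": 6},
    {"grip": 0.1,"delta_pos": [-0.003,-0.03,0],"twist": 3},
    {"grip": 0.1,"delta_pos": [0,-0.026,0],"twist": 0},
    {"grip": 0.1,"delta_pos": [0,0,0],"twist": 0},
    {"grip": 0.1,"delta_pos": [0,0,0],"twist": 0},
  ],
)

```text
clock: 16.17
position: [0.4647, -0.2834, 0.1701]
ee_rot: [0.706, -0.048, 0.705, 0.048]
contact_force: [-0.9, 1.2, -0.5]
width: 0.0248
```

Run:
```python
from tubs import *
S();d=cam('wrist');save(d,'b1.png')
import pickle;pickle.dump(d,open('b1.pkl','wb'))
print(proj(d,[[.4658,-.3123,.084]]))
```

```text
t 16.17 p [ 0.4647 -0.2834  0.1701] yaw 97.81 F [-0.9  1.2 -0.5] w 0.0248 q6 [-0.68  0.27  1.67  0.    1.2  -2.38]
[[219.39068054 191.16654717]]
```

View pics/b1.png

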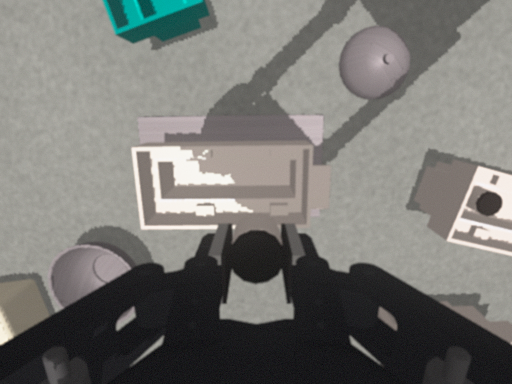

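The base rim corners are at about (132,147), (313,142), (308,226), (141,229), tab on the right (+y). The first pot stands in its tub at (489,203).

Run:
```python
from h import *
import pickle
d=pickle.load(open('b1.pkl','rb'))
P=ray(d,[[132,147],[313,142],[308,226],[141,229]],.084);print(P.round(4)); print(np.linalg.norm(np.diff(P,axis=0),axis=1),P.mean(0),[np.degrees(np.arctan2(*(P[j]-P[i])[1::-1])) for i,j in((0,1),(3,2))])
S()
```

```text
[[ 0.4399 -0.3829  0.084 ]
 [ 0.4175 -0.246   0.084 ]
 [ 0.4854 -0.2373  0.084 ]
 [ 0.5071 -0.3735  0.084 ]]
[0.13871703 0.0684282  0.1378291 ] [ 0.46247713 -0.30990491  0.084     ] [np.float64(99.29985238766307), np.float64(99.04652061696866)]
t 16.22 p [ 0.4646 -0.2821  0.17  ] yaw 97.88 F [-0.4  0.3 -1.3] w 0.0246 q6 [-0.67  0.27  1.67  0.    1.2  -2.38]
```

Call:
step_arm(
  increments=[
    {"grip": 0.1,"delta_pos": [-0.001,-0.014,0],"twist": 0},
    {"grip": 0.1,"delta_pos": [0,-0.014,0],"twist": 0.7},
    {"grip": 0.1,"delta_pos": [0,0,-0.02],"twist": 0},
    {"grip": 0.1,"delta_pos": [0,0,-0.03],"twist": 0},
    {"grip": 0.1,"delta_pos": [0,0,-0.03],"twist": 0},
    {"grip": 0.1,"delta_pos": [0,0,-0.03],"twist": 0},
    {"grip": 0.1,"delta_pos": [0,0,-0.02],"twist": 0},
    {"grip": 0.1,"delta_pos": [0,0,-0.015],"twist": 0},
    {"grip": 0.1,"delta_pos": [0,0,0],"twist": 0},
    {"grip": 0.1,"delta_pos": [0,0,0],"twist": 0},
  ],
)

```text
clock: 17.05
position: [0.4638, -0.3095, 0.0244]
ee_rot: [0.705, -0.053, 0.705, 0.054]
contact_force: [-0.3, -0.1, -0.6]
width: 0.0243
```

Call:
step_arm(
  increments=[
    {"grip": 0.1,"delta_pos": [0,-0.001,-0.004],"twist": 0},
    {"grip": 0.1,"delta_pos": [0,0,-0.002],"twist": 0},
    {"grip": 0.1,"delta_pos": [0,0,0],"twist": 0},
    {"grip": 0.1,"delta_pos": [0,0,0],"twist": 0},
  ],
)

```text
clock: 17.38
position: [0.4643, -0.3114, 0.0194]
ee_rot: [0.705, -0.054, 0.705, 0.053]
contact_force: [-0.8, -0.7, 0.6]
width: 0.0247
```

Call:
step_arm(
  increments=[
    {"grip": 0.1,"delta_pos": [0,0,-0.002],"twist": 0},
    {"grip": 0.1,"delta_pos": [0,0,0],"twist": 0},
    {"grip": 0.33,"delta_pos": [0,0,0],"twist": 0},
    {"grip": 0.45,"delta_pos": [0,0,0],"twist": 0},
    {"grip": 0.45,"delta_pos": [0,0,0],"twist": 0},
    {"grip": 0.45,"delta_pos": [0,0,0.01],"twist": 0},
    {"grip": 0.45,"delta_pos": [0,0,0.03],"twist": 0},
    {"grip": 0.45,"delta_pos": [0,0,0.04],"twist": 0},
    {"grip": 0.45,"delta_pos": [0,0,0.04],"twist": 0},
    {"grip": 0.45,"delta_pos": [0,0,0.04],"twist": 0},
  ],
)

```text
clock: 18.22
position: [0.4636, -0.3108, 0.1791]
ee_rot: [0.705, -0.053, 0.705, 0.053]
contact_force: [-0.2, -1.2, -0.5]
width: 0.0387
```

Call:
step_arm(
  increments=[
    {"grip": 0.45,"delta_pos": [0.005,0.036,0],"twist": -6},
    {"grip": 0.45,"delta_pos": [0.005,0.036,0],"twist": -6},
    {"grip": 0.45,"delta_pos": [0.005,0.036,0],"twist": -6},
    {"grip": 0.45,"delta_pos": [0.005,0.036,0],"twist": -6},
    {"grip": 0.45,"delta_pos": [0.005,0.036,0],"twist": -6},
    {"grip": 0.45,"delta_pos": [0.005,0.036,0],"twist": -6},
    {"grip": 0.45,"delta_pos": [0.005,0.036,0],"twist": -6},
    {"grip": 0.45,"delta_pos": [0.005,0.036,0],"twist": -6},
    {"grip": 0.45,"delta_pos": [0.005,0.036,0],"twist": -6},
    {"grip": 0.45,"delta_pos": [0.005,0.036,0],"twist": -6},
  ],
)

```text
clock: 19.05
position: [0.5138, 0.0506, 0.1777]
ee_rot: [0.637, 0.308, 0.636, -0.308]
contact_force: [0.6, -0.9, -0.6]
width: 0.0381
```

Call:
step_arm(
  increments=[
    {"grip": 0.45,"delta_pos": [0.005,0.036,0],"twist": -6},
    {"grip": 0.45,"delta_pos": [0.005,0.036,0],"twist": -6},
    {"grip": 0.45,"delta_pos": [0.005,0.036,0],"twist": -6},
    {"grip": 0.45,"delta_pos": [0.005,0.036,0],"twist": -6},
    {"grip": 0.45,"delta_pos": [0.005,0.036,0],"twist": -6},
    {"grip": 0.45,"delta_pos": [0.005,0.036,0],"twist": -6},
    {"grip": 0.45,"delta_pos": [0.005,0.036,-0.02],"twist": -2.5},
    {"grip": 0.45,"delta_pos": [0,0.008,-0.03],"twist": 0},
    {"grip": 0.45,"delta_pos": [0,0,0],"twist": 0},
    {"grip": 0.45,"delta_pos": [0,0,0],"twist": 0},
  ],
)

```text
clock: 19.88
position: [0.5474, 0.3087, 0.1255]
ee_rot: [0.501, 0.497, 0.502, -0.5]
contact_force: [-0.2, 0.8, 0.2]
width: 0.0384
```

Run:
```python
from jars import *
S(); d=cam('wrist'); print(jars(d,lo=(.51,.17),hi=(.62,.34),thr=90)); a=cam('top');print(jars(a,z=.032,lo=(.43,-.11),hi=(.49,.03),thr=90,amin=5),jars(a,z=.036,lo=(.43,-.35),hi=(.49,-.27),thr=70,amin=5)); save(d,'j3.png')
```

```text
t 19.88 p [0.5474 0.3087 0.1255] yaw 0.26 F [-0.2  0.8  0.2] w 0.0384 q6 [ 0.4   0.43  1.54 -0.    1.18  0.4 ]
[[5.521e-01 3.111e-01 2.370e-02 2.460e-02 8.150e+02]
 [5.130e-01 2.635e-01 6.600e-03 5.420e-02 3.770e+02]
 [5.828e-01 2.104e-01 1.110e-01 1.160e-01 6.248e+03]]
[[ 4.587e-01 -4.260e-02  1.930e-02  1.940e-02  4.100e+01]] [[ 4.655e-01 -3.113e-01  2.260e-02  2.280e-02  4.500e+01]]
```

Call:
step_arm(
  increments=[
    {"grip": 0.45,"delta_pos": [0.004,0.002,0],"twist": 0},
    {"grip": 0.45,"delta_pos": [0,0,-0.03],"twist": 0},
    {"grip": 0.45,"delta_pos": [0,0,-0.03],"twist": 0},
    {"grip": 0.45,"delta_pos": [0,0,-0.025],"twist": 0},
    {"grip": 0.45,"delta_pos": [0,0,0],"twist": 0},
    {"grip": 0.45,"delta_pos": [0,0,0],"twist": 0},
  ],
)

```text
clock: 20.48
position: [0.5533, 0.31, 0.042]
ee_rot: [0.5, 0.499, 0.5, -0.5]
contact_force: [-0.6, 0.8, 0.3]
width: 0.0384
```

Call:
step_arm(
  increments=[
    {"grip": 0.45,"delta_pos": [-0.001,0.001,-0.012],"twist": 0},
    {"grip": 0.45,"delta_pos": [0,0,0],"twist": 0},
    {"grip": 0.35,"delta_pos": [0,0,0],"twist": 0},
    {"grip": 0.2,"delta_pos": [0,0,0],"twist": 0},
    {"grip": 0.1,"delta_pos": [0,0,0],"twist": 0},
    {"grip": 0.1,"delta_pos": [0,0,0],"twist": 0},
    {"grip": 0.1,"delta_pos": [0,0,0],"twist": 0},
  ],
)

```text
clock: 21.07
position: [0.5533, 0.3122, 0.0319]
ee_rot: [0.501, 0.5, 0.5, -0.498]
contact_force: [-1.2, -1.1, 6.6]
width: 0.0247
```

Call:
step_arm(
  increments=[
    {"grip": 0.1,"delta_pos": [0,0,0.01],"twist": 0},
    {"grip": 0.1,"delta_pos": [0,0,0.02],"twist": 0},
    {"grip": 0.1,"delta_pos": [0,0,0.03],"twist": 0},
    {"grip": 0.1,"delta_pos": [0,0,0.035],"twist": 0},
    {"grip": 0.1,"delta_pos": [0,0,0.035],"twist": 0},
    {"grip": 0.1,"delta_pos": [0,-0.015,0.01],"twist": 3},
    {"grip": 0.1,"delta_pos": [0,-0.025,0],"twist": 5},
    {"grip": 0.1,"delta_pos": [0,-0.025,0],"twist": 6},
    {"grip": 0.1,"delta_pos": [0,-0.025,0],"twist": 6},
    {"grip": 0.1,"delta_pos": [0,-0.025,0],"twist": 6},
  ],
)

```text
clock: 21.9
position: [0.5516, 0.196, 0.1706]
ee_rot: [0.601, 0.372, 0.601, -0.372]
contact_force: [0.5, -0.3, -1.2]
width: 0.025
```

Call:
step_arm(
  increments=[
    {"grip": 0.1,"delta_pos": [0.005,-0.025,0],"twist": 7},
    {"grip": 0.1,"delta_pos": [0.005,-0.025,0],"twist": 7},
    {"grip": 0.1,"delta_pos": [0.005,-0.025,0],"twist": 7},
    {"grip": 0.1,"delta_pos": [0.005,-0.025,0],"twist": 7},
    {"grip": 0.1,"delta_pos": [0.005,-0.025,0],"twist": 7},
    {"grip": 0.1,"delta_pos": [0.005,-0.025,0],"twist": 7},
    {"grip": 0.1,"delta_pos": [0.01,-0.025,0],"twist": 7},
    {"grip": 0.1,"delta_pos": [0.01,-0.025,0],"twist": 7},
    {"grip": 0.1,"delta_pos": [0.015,-0.025,0],"twist": 7},
    {"grip": 0.1,"delta_pos": [0.01,-0.019,0],"twist": 7},
  ],
)

```text
clock: 22.73
position: [0.6279, -0.0493, 0.1705]
ee_rot: [0.707, -0.04, 0.705, 0.04]
contact_force: [0.3, 1.2, -0.1]
width: 0.0248
```

Call:
step_arm(
  increments=[
    {"grip": 0.1,"delta_pos": [0,0,0],"twist": 1},
    {"grip": 0.1,"delta_pos": [0,0,0],"twist": 0},
    {"grip": 0.1,"delta_pos": [0,0,0],"twist": 0},
  ],
)

```text
clock: 22.98
position: [0.6263, -0.0466, 0.1699]
ee_rot: [0.705, -0.043, 0.706, 0.044]
contact_force: [0.1, 0.1, -0.0]
width: 0.0249
```

Run:
```python
from tubs import *
S();d=cam('wrist');save(d,'c1.png')
import pickle;pickle.dump(d,open('c1.pkl','wb'))
```

```text
t 22.98 p [ 0.6263 -0.0466  0.1699] yaw 97.07 F [ 0.1  0.1 -0. ] w 0.0249 q6 [-0.19  0.39  1.48  0.    1.27 -1.88]
```

View pics/c1.png

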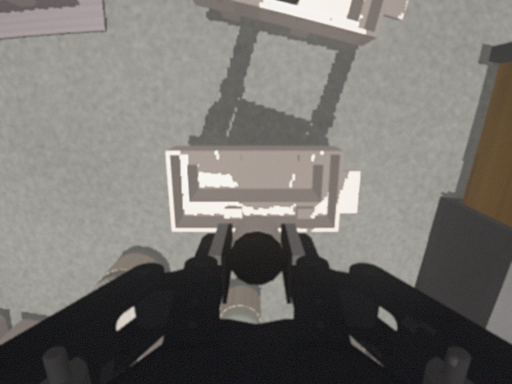

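Rim corners are at about (166,149), (340,149), (337,231), (173,231), tab on the right.

Run:
```python
from h import *
import pickle
d=pickle.load(open('c1.pkl','rb'))
P=ray(d,[[166,149],[340,149],[337,231],[173,231]],.08);print(P.round(4)); print(np.linalg.norm(np.diff(P,axis=0),axis=1),P.mean(0),[np.degrees(np.arctan2(*(P[j]-P[i])[1::-1])) for i,j in((0,1),(3,2))])
```

```text
[[ 0.5991 -0.1203  0.08  ]
 [ 0.5824  0.0142  0.08  ]
 [ 0.6504  0.0252  0.08  ]
 [ 0.6673 -0.1114  0.08  ]]
[0.13555386 0.06884577 0.13760279] [ 0.6248001  -0.04806772  0.08      ] [np.float64(97.07952138874245), np.float64(97.07830277910033)]
```

Call:
step_arm(
  increments=[
    {"grip": 0.1,"delta_pos": [0,-0.002,-0.01],"twist": 0},
    {"grip": 0.1,"delta_pos": [0,0,-0.03],"twist": 0},
    {"grip": 0.1,"delta_pos": [0,0,-0.03],"twist": 0},
    {"grip": 0.1,"delta_pos": [0,0,-0.03],"twist": 0},
    {"grip": 0.1,"delta_pos": [0,0,-0.03],"twist": 0},
    {"grip": 0.1,"delta_pos": [0,0,-0.015],"twist": 0},
    {"grip": 0.1,"delta_pos": [0,0,-0.004],"twist": 0},
    {"grip": 0.1,"delta_pos": [0,0,0],"twist": 0},
    {"grip": 0.1,"delta_pos": [0,0,0],"twist": 0},
  ],
)

```text
clock: 23.78
position: [0.6274, -0.0487, 0.0213]
ee_rot: [0.706, -0.044, 0.705, 0.044]
contact_force: [-0.1, 0.6, -0.4]
width: 0.0254
```

Call:
step_arm(
  increments=[
    {"grip": 0.1,"delta_pos": [-0.001,0,-0.005],"twist": 0},
    {"grip": 0.1,"delta_pos": [0,0,-0.002],"twist": 0},
    {"grip": 0.1,"delta_pos": [0,0,0],"twist": 0},
    {"grip": 0.1,"delta_pos": [0,0,0],"twist": 0},
  ],
)

```text
clock: 24.12
position: [0.6262, -0.0492, 0.0142]
ee_rot: [0.706, -0.044, 0.705, 0.044]
contact_force: [-0.3, 0.2, -0.6]
width: 0.0246
```

Call:
step_arm(
  increments=[
    {"grip": 0.33,"delta_pos": [0,0,0],"twist": 0},
    {"grip": 0.45,"delta_pos": [0,0,0],"twist": 0},
    {"grip": 0.45,"delta_pos": [0,0,0],"twist": 0},
    {"grip": 0.45,"delta_pos": [0,0,0.01],"twist": 0},
    {"grip": 0.45,"delta_pos": [0,0,0.03],"twist": 0},
    {"grip": 0.45,"delta_pos": [0,0,0.04],"twist": 0},
    {"grip": 0.45,"delta_pos": [0,0,0.04],"twist": 0},
    {"grip": 0.6,"delta_pos": [0,0,0.04],"twist": 0},
    {"grip": 0.8,"delta_pos": [-0.01,0,0.04],"twist": -6},
    {"grip": 1,"delta_pos": [-0.02,0,0.03],"twist": -7},
  ],
)

```text
clock: 24.95
position: [0.5983, -0.0495, 0.2482]
ee_rot: [0.709, 0.038, 0.704, -0.038]
contact_force: [0.5, -0.7, 0.6]
width: 0.0732
```

Call:
step_arm(
  increments=[
    {"grip": 1,"delta_pos": [-0.02,0,0],"twist": -7},
    {"grip": 1,"delta_pos": [-0.02,0,0],"twist": -7},
    {"grip": 1,"delta_pos": [-0.02,0,0],"twist": -7},
    {"grip": 1,"delta_pos": [-0.02,0,0],"twist": -7},
    {"grip": 1,"delta_pos": [-0.02,0.002,0],"twist": -7},
    {"grip": 1,"delta_pos": [-0.02,0.002,0],"twist": -7},
    {"grip": 1,"delta_pos": [-0.018,0.002,0],"twist": -7},
    {"grip": 1,"delta_pos": [0,0.002,0],"twist": -7},
    {"grip": 1,"delta_pos": [0,0,0],"twist": -7},
    {"grip": 1,"delta_pos": [0,0,0],"twist": -7},
  ],
)

```text
clock: 25.78
position: [0.4574, -0.041, 0.2448]
ee_rot: [0.557, 0.437, 0.556, -0.436]
contact_force: [0.3, 0.2, -0.4]
width: 0.0855
```

Call:
step_arm(
  increments=[
    {"grip": 1,"delta_pos": [0,0,-0.02],"twist": -7},
    {"grip": 1,"delta_pos": [0,0,-0.03],"twist": -7},
    {"grip": 1,"delta_pos": [0,0,-0.03],"twist": -6},
    {"grip": 1,"delta_pos": [0,0,0],"twist": 0},
    {"grip": 1,"delta_pos": [0,0,0],"twist": 0},
  ],
)

```text
clock: 26.2
position: [0.457, -0.0409, 0.1635]
ee_rot: [-0.474, -0.524, -0.475, 0.525]
contact_force: [0.6, -0.1, 0.6]
width: 0.0853
```

Run:
```python
from jars import *
from tubs import *
S();d=cam('wrist');save(d,'t1.png');a=cam('top')
import pickle;pickle.dump((d,a),open('t1.pkl','wb'))
print(jars(a,z=.032,lo=(.60,-.09),hi=(.65,-.01),thr=90,amin=5),jars(a,z=.032,lo=(.43,-.11),hi=(.49,.03),thr=90,amin=5),jars(a,z=.036,lo=(.43,-.35),hi=(.49,-.27),thr=70,amin=5))
print(proj(d,[[.458,-.0405,.08]]))
```

```text
t 26.2 p [ 0.457  -0.0409  0.1635] yaw -5.68 F [ 0.6 -0.1  0.6] w 0.0853 q6 [-0.24  0.15  1.85  0.    1.14 -0.14]
[[ 6.467e-01 -7.580e-02  3.000e-04  2.600e-02  9.000e+00]
 [ 6.308e-01 -5.090e-02  2.630e-02  2.940e-02  5.500e+01]
 [ 6.395e-01 -2.060e-02  2.000e-04  1.950e-02  7.000e+00]] [[ 4.565e-01 -1.044e-01  5.790e-02  1.260e-02  2.500e+01]] [[ 4.655e-01 -3.113e-01  2.260e-02  2.280e-02  4.500e+01]]
[[258.45126495 194.62631377]]
```

View pics/t1.png

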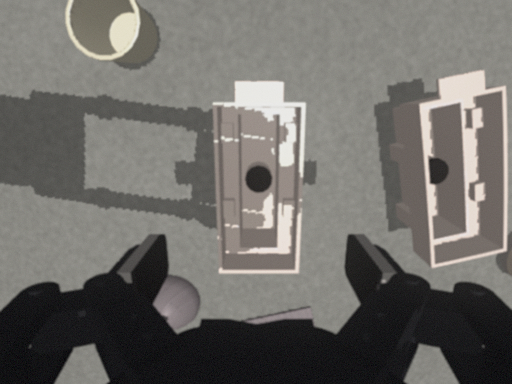

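Wrist view: both loose tubs hold upright pots at (258,178) and (436,170). Near-tub rim corners are at (214,104), (305,104), (298,272), (220,272).

Run:
```python
from h import *
import pickle
d,a=pickle.load(open('t1.pkl','rb'))
P=ray(d,[[214,104],[305,104],[298,272],[220,272]],.08);print(P.round(4)); print(np.linalg.norm(np.diff(P,axis=0),axis=1),P.mean(0),[np.degrees(np.arctan2(*(P[j]-P[i])[1::-1])) for i,j in((3,0),(2,1))])
T=ray(d,[[236,82],[283,82],[220,272],[298,272]],.08); print('tab mid',T[:2].mean(0),'end mid',T[2:].mean(0))
print('bell',ray(a,[[291.7,254]],.03),'sc jar',ray(d,[[258,178]],.032))
```

```text
[[ 0.4324  0.0312  0.08  ]
 [ 0.4984  0.0247  0.08  ]
 [ 0.4848 -0.112   0.08  ]
 [ 0.4188 -0.1056  0.08  ]]
[0.066329   0.13734453 0.0663138 ] [ 0.45861934 -0.04044449  0.08      ] [np.float64(84.3349805605389), np.float64(84.3285713815328)]
tab mid [0.46688017 0.04311879 0.08      ] end mid [ 0.45183377 -0.1088108   0.08      ]
bell [[ 0.34399367 -0.18373209  0.03      ]] sc jar [[ 0.45793068 -0.03834952  0.032     ]]
```

Call:
step_arm(
  increments=[
    {"grip": 1,"delta_pos": [0.002,0.001,0],"twist": 0},
    {"grip": 1,"delta_pos": [0,0,-0.03],"twist": 0},
    {"grip": 1,"delta_pos": [0,0,-0.03],"twist": 0},
    {"grip": 1,"delta_pos": [0,0,-0.03],"twist": 0},
    {"grip": 1,"delta_pos": [0,0,-0.02],"twist": 0},
    {"grip": 1,"delta_pos": [0,0,-0.01],"twist": 0},
    {"grip": 1,"delta_pos": [0,0,0],"twist": 0},
    {"grip": 1,"delta_pos": [0,0,0],"twist": 0},
  ],
)

```text
clock: 26.97
position: [0.4611, -0.0404, 0.0445]
ee_rot: [0.475, 0.525, 0.474, -0.524]
contact_force: [0.1, -0.4, 1.3]
width: 0.0856
```

Call:
step_arm(
  increments=[
    {"grip": 0.9,"delta_pos": [0,0,0],"twist": 0},
    {"grip": 0.84,"delta_pos": [0,0,0],"twist": 0},
    {"grip": 0.78,"delta_pos": [0,0,0],"twist": 0},
    {"grip": 0.7,"delta_pos": [0,0,0],"twist": 0},
    {"grip": 0.7,"delta_pos": [0,0,0],"twist": 0},
    {"grip": 0.7,"delta_pos": [0,0,0],"twist": 0},
  ],
  force=35,
)

```text
clock: 27.47
position: [0.4609, -0.0403, 0.0452]
ee_rot: [0.475, 0.525, 0.473, -0.524]
contact_force: [-1.8, 0.3, 6.3]
width: 0.0674
```

Run:
```python
from h import *
S()
```

```text
t 27.47 p [ 0.4609 -0.0403  0.0452] yaw -5.82 F [-1.8  0.3  6.3] w 0.0674 q6 [-0.24  0.3   2.01  0.    0.83 -0.14]
```

Call:
step_arm(
  increments=[
    {"grip": 0.7,"delta_pos": [0,0,0.005],"twist": 0},
    {"grip": 0.7,"delta_pos": [0,0,0.015],"twist": 0},
    {"grip": 0.7,"delta_pos": [0,0,0.025],"twist": 0},
    {"grip": 0.7,"delta_pos": [0,0,0.03],"twist": 0},
    {"grip": 0.7,"delta_pos": [0,0,0.03],"twist": 0},
    {"grip": 0.7,"delta_pos": [0,0,0.03],"twist": 0},
    {"grip": 0.7,"delta_pos": [0,0,0.025],"twist": 0},
    {"grip": 0.7,"delta_pos": [0,0,0.01],"twist": 0},
    {"grip": 0.7,"delta_pos": [0,-0.003,0],"twist": -3},
    {"grip": 0.7,"delta_pos": [0,-0.006,0],"twist": -5},
  ],
)

```text
clock: 28.3
position: [0.4599, -0.0488, 0.2143]
ee_rot: [0.436, 0.558, 0.435, -0.557]
contact_force: [-0.5, 0.2, -1.3]
width: 0.0673
```

Call:
step_arm(
  increments=[
    {"grip": 0.7,"delta_pos": [0,-0.01,0],"twist": -6},
    {"grip": 0.7,"delta_pos": [0,-0.01,0],"twist": -6},
    {"grip": 0.7,"delta_pos": [0,-0.01,0],"twist": -6},
    {"grip": 0.7,"delta_pos": [0,-0.01,0],"twist": -6},
    {"grip": 0.7,"delta_pos": [0,-0.01,0],"twist": -6},
    {"grip": 0.7,"delta_pos": [0,-0.01,0],"twist": -6},
    {"grip": 0.7,"delta_pos": [0,-0.01,0],"twist": -6},
    {"grip": 0.7,"delta_pos": [0,-0.01,0],"twist": -6},
    {"grip": 0.7,"delta_pos": [0,-0.01,0],"twist": -6},
    {"grip": 0.7,"delta_pos": [0,-0.01,0],"twist": -6},
  ],
)

```text
clock: 29.13
position: [0.4592, -0.1493, 0.2127]
ee_rot: [-0.097, -0.7, -0.098, 0.701]
contact_force: [0.3, -0.3, -1.1]
width: 0.0672
```

Call:
step_arm(
  increments=[
    {"grip": 0.7,"delta_pos": [0,-0.01,0],"twist": -6},
    {"grip": 0.7,"delta_pos": [0,-0.01,0],"twist": -6},
    {"grip": 0.7,"delta_pos": [0,-0.01,0],"twist": -6},
    {"grip": 0.7,"delta_pos": [0,-0.01,0],"twist": -6},
    {"grip": 0.7,"delta_pos": [0,-0.01,0],"twist": -6},
    {"grip": 0.7,"delta_pos": [0,-0.01,0],"twist": -6},
    {"grip": 0.7,"delta_pos": [0,-0.01,0],"twist": -6},
    {"grip": 0.7,"delta_pos": [0,-0.01,0],"twist": -6},
    {"grip": 0.7,"delta_pos": [0,-0.01,0],"twist": -6},
    {"grip": 0.7,"delta_pos": [0,-0.01,0],"twist": -6},
  ],
)

```text
clock: 29.97
position: [0.4593, -0.2492, 0.2127]
ee_rot: [0.266, -0.655, 0.265, 0.656]
contact_force: [0.3, -0.6, -1.8]
width: 0.0672
```

Call:
step_arm(
  increments=[
    {"grip": 0.7,"delta_pos": [0,-0.012,0],"twist": -6},
    {"grip": 0.7,"delta_pos": [0,-0.012,0],"twist": -6},
    {"grip": 0.7,"delta_pos": [0.001,-0.012,0],"twist": -6},
    {"grip": 0.7,"delta_pos": [0.001,-0.012,0],"twist": -6},
    {"grip": 0.7,"delta_pos": [0.001,-0.008,0],"twist": -6},
    {"grip": 0.7,"delta_pos": [0,-0.004,0],"twist": -4},
    {"grip": 0.7,"delta_pos": [0,-0.001,0],"twist": -2},
    {"grip": 0.7,"delta_pos": [0,0,0],"twist": 0},
    {"grip": 0.7,"delta_pos": [0,0,0],"twist": 0},
  ],
)

```text
clock: 30.72
position: [0.4625, -0.3098, 0.2128]
ee_rot: [0.454, -0.542, 0.454, 0.543]
contact_force: [-0.6, -0.2, -1.9]
width: 0.0676
```

Run:
```python
from h import *
S();d=cam('wrist');save(d,'t2.png');a=cam('top');save(a,'t2top.png',(270,140,400,260),4)
import pickle;pickle.dump((d,a),open('t2.pkl','wb'))
```

```text
t 30.72 p [ 0.4625 -0.3098  0.2128] yaw -169.79 F [-0.6 -0.2 -1.9] w 0.0676 q6 [-0.72  0.26  1.57  0.    1.31  2.25]
```

View pics/t2.png

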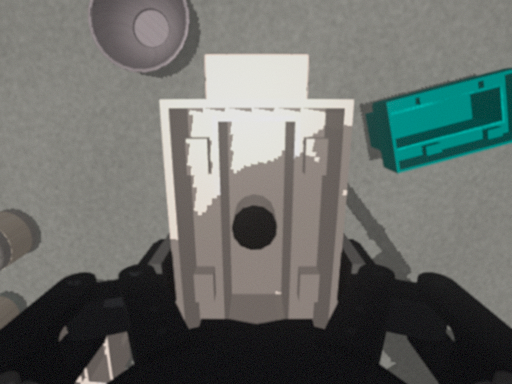

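Run:
```python
from h import *
import pickle
d,a=pickle.load(open('t2.pkl','rb')); t=d['st']['position']
for z in(.2476,.2476+.003):
    P=ray(d,[[205,54],[308,54],[160,101],[354,101]],z); print(np.linalg.norm(P[0]-P[1]),np.linalg.norm(P[2]-P[3]))
    ti,ri=P[:2].mean(0),P[2:].mean(0); v=P[3]-P[2]; print('tab-tcp',(ti-t)[:2],np.linalg.norm((ti-t)[:2]),'rim',np.linalg.norm((ri-t)[:2]), 'yaw long',np.degrees(np.arctan2(*(ri-t)[1::-1])),np.degrees(np.arctan2(*(ti-t)[1::-1])),'edge',np.degrees(np.arctan2(v[1],v[0])))
```

```text
0.03437462207676384 0.06720201270131265
tab-tcp [ 0.01449101 -0.08239502] 0.08365960164354365 rim 0.06854945759859547 yaw long -80.25118041108003 -80.02525911506896 edge -169.75614042856205
0.03340870868887811 0.06531366252204066
tab-tcp [ 0.01441536 -0.08191291] 0.08317167879570399 rim 0.0684860753605337 yaw long -80.23750552805964 -80.01905892513888 edge -169.75614042856208
```

Call:
step_arm(
  increments=[
    {"grip": 0.7,"delta_pos": [0.0015,-0.0015,0],"twist": -1.8},
    {"grip": 0.7,"delta_pos": [0,0,-0.02],"twist": 0},
    {"grip": 0.7,"delta_pos": [0,0,-0.025],"twist": 0},
    {"grip": 0.7,"delta_pos": [0,0,-0.02],"twist": 0},
    {"grip": 0.7,"delta_pos": [0,0,-0.01],"twist": 0},
    {"grip": 0.7,"delta_pos": [0,0,0],"twist": 0},
    {"grip": 0.7,"delta_pos": [0,0,0],"twist": 0},
  ],
)

```text
clock: 31.4
position: [0.4645, -0.3116, 0.1387]
ee_rot: [0.462, -0.535, 0.462, 0.535]
contact_force: [0.3, -0.8, -1.0]
width: 0.0671
```

Run:
```python
from h import *
S()
```

```text
t 31.4 p [ 0.4645 -0.3116  0.1387] yaw -171.61 F [ 0.3 -0.8 -1. ] w 0.0671 q6 [-0.72  0.32  1.68 -0.    1.14  2.28]
```

Call:
step_arm(
  increments=[
    {"grip": 0.7,"delta_pos": [0,0,-0.006],"twist": 0},
    {"grip": 0.7,"delta_pos": [0,0,-0.006],"twist": 0},
    {"grip": 0.7,"delta_pos": [0,0,-0.004],"twist": 0},
    {"grip": 0.7,"delta_pos": [0,0,0],"twist": 0},
    {"grip": 0.7,"delta_pos": [0,0,0],"twist": 0},
  ],
)

```text
clock: 31.82
position: [0.4643, -0.3116, 0.1226]
ee_rot: [0.462, -0.535, 0.462, 0.535]
contact_force: [-0.1, 0.2, -2.3]
width: 0.0673
```

Call:
step_arm(
  increments=[
    {"grip": 0.7,"delta_pos": [0,0,-0.005],"twist": 0},
    {"grip": 0.7,"delta_pos": [0,0,-0.005],"twist": 0},
    {"grip": 0.7,"delta_pos": [0,0,-0.003],"twist": 0},
    {"grip": 0.7,"delta_pos": [0,0,0],"twist": 0},
    {"grip": 0.7,"delta_pos": [0,0,0],"twist": 0},
  ],
)

```text
clock: 32.23
position: [0.4642, -0.3115, 0.1093]
ee_rot: [0.462, -0.535, 0.462, 0.535]
contact_force: [1.3, 0.2, -1.5]
width: 0.0677
```

Call:
step_arm(
  increments=[
    {"grip": 0.7,"delta_pos": [0,0,-0.003],"twist": 0},
    {"grip": 0.7,"delta_pos": [0,0,0],"twist": 0},
    {"grip": 0.7,"delta_pos": [0,0,0],"twist": 0},
  ],
)

```text
clock: 32.48
position: [0.4648, -0.3121, 0.1072]
ee_rot: [-0.462, 0.536, -0.462, -0.535]
contact_force: [-0.6, -0.5, 2.9]
width: 0.0674
```

Seated at the predicted height: TCP 0.107 with Fz rising. Releasing and heading for the far tub.

Call:
step_arm(
  increments=[
    {"grip": 0.85,"delta_pos": [0,0,0],"twist": 0},
    {"grip": 1,"delta_pos": [0,0,0],"twist": 0},
    {"grip": 1,"delta_pos": [0,0,0],"twist": 0},
    {"grip": 1,"delta_pos": [0,0,0],"twist": 0},
    {"grip": 1,"delta_pos": [0,0,0.01],"twist": 0},
    {"grip": 1,"delta_pos": [0,0,0.02],"twist": 0},
    {"grip": 1,"delta_pos": [0,0,0.035],"twist": 0},
    {"grip": 1,"delta_pos": [0,0,0.035],"twist": 0},
    {"grip": 1,"delta_pos": [0,0,0.035],"twist": 0},
    {"grip": 1,"delta_pos": [0,0,0],"twist": 7},
  ],
)

```text
clock: 33.32
position: [0.4675, -0.3143, 0.2502]
ee_rot: [-0.428, 0.568, -0.428, -0.558]
contact_force: [1.0, -0.1, 0.5]
width: 0.0857
```

Call:
step_arm(
  increments=[
    {"grip": 1,"delta_pos": [0,0.01,0],"twist": 7},
    {"grip": 1,"delta_pos": [0,0.01,0],"twist": 7},
    {"grip": 1,"delta_pos": [0,0.01,0],"twist": 7},
    {"grip": 1,"delta_pos": [0,0.01,0],"twist": 7},
    {"grip": 1,"delta_pos": [0,0.01,0],"twist": 7},
    {"grip": 1,"delta_pos": [0.01,0.01,0],"twist": 7},
    {"grip": 1,"delta_pos": [0.01,0.01,0],"twist": 7},
    {"grip": 1,"delta_pos": [0.01,0.01,0],"twist": 7},
    {"grip": 1,"delta_pos": [0.01,0.01,0],"twist": 7},
    {"grip": 1,"delta_pos": [0.01,0.01,0],"twist": 7},
  ],
)

```text
clock: 34.15
position: [0.5148, -0.2111, 0.2425]
ee_rot: [-0.026, 0.707, -0.027, -0.706]
contact_force: [0.6, -0.4, 0.3]
width: 0.0851
```

Call:
step_arm(
  increments=[
    {"grip": 1,"delta_pos": [0.01,0.01,0],"twist": 7},
    {"grip": 1,"delta_pos": [0.01,0.01,0],"twist": 7},
    {"grip": 1,"delta_pos": [0.01,0.01,0],"twist": 7},
    {"grip": 1,"delta_pos": [0.01,0.01,0],"twist": 7},
    {"grip": 1,"delta_pos": [0.01,0.01,0],"twist": 7},
    {"grip": 1,"delta_pos": [0.01,0.01,0],"twist": 7},
    {"grip": 1,"delta_pos": [0.01,0.01,0],"twist": 7},
    {"grip": 1,"delta_pos": [0.01,0.01,0],"twist": 7},
    {"grip": 1,"delta_pos": [0.01,0.01,0],"twist": 7},
    {"grip": 1,"delta_pos": [0.01,0.01,0],"twist": 7},
  ],
)

```text
clock: 34.98
position: [0.6148, -0.1111, 0.2424]
ee_rot: [0.384, 0.594, 0.383, -0.594]
contact_force: [0.6, 0.5, 0.7]
width: 0.0855
```

Call:
step_arm(
  increments=[
    {"grip": 1,"delta_pos": [0.01,0.02,0],"twist": 7},
    {"grip": 1,"delta_pos": [0.003,0.02,0],"twist": 7},
    {"grip": 1,"delta_pos": [0,0.02,0],"twist": 7},
    {"grip": 1,"delta_pos": [0,0.003,0],"twist": 7},
    {"grip": 1,"delta_pos": [0,0,-0.03],"twist": 3.6},
    {"grip": 1,"delta_pos": [0,0,-0.03],"twist": 0},
    {"grip": 1,"delta_pos": [0,0,0],"twist": 0},
    {"grip": 1,"delta_pos": [0,0,0],"twist": 0},
  ],
)

```text
clock: 35.65
position: [0.6264, -0.0484, 0.1809]
ee_rot: [0.528, 0.468, 0.53, -0.469]
contact_force: [0.2, 0.2, 0.1]
width: 0.0856
```

Run:
```python
from h import *
S();d=cam('wrist');a=cam('top')
import pickle;pickle.dump((d,a),open('t3.pkl','wb'))
b=a['img'][150:260,270:400]; v=cv2.resize(b,(288,244),interpolation=cv2.INTER_CUBIC)
o=np.zeros((384,800,3),np.uint8);o[:,:512]=d['img'];o[:244,512:]=v;cv2.imwrite('pics/t3.png',o[:,:,::-1])
```

```text
t 35.65 p [ 0.6264 -0.0484  0.1809] yaw 6.95 F [0.2 0.2 0.1] w 0.0856 q6 [-0.19  0.39  1.46 -0.    1.29 -0.31]
```

View pics/t3.png

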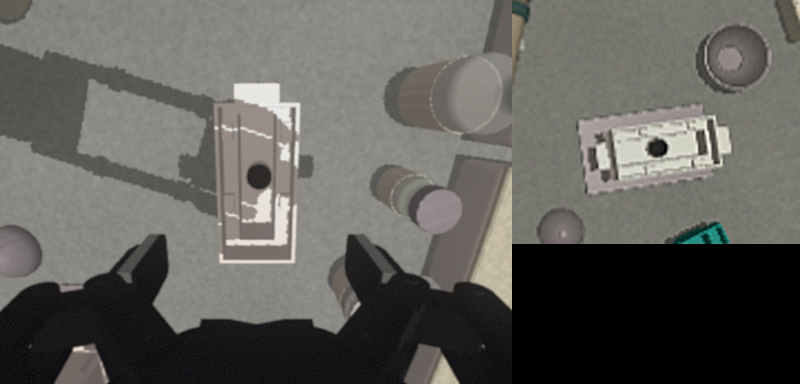

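Far-tub corners are at about (215,103), (300,103), (293,262), (220,262) with its pot at (258,177). The top-view inset shows the stacked tub with its tab at the right (-y), opposite the base's, and the pot centred.

Run:
```python
from tubs import *
import pickle
d,a=pickle.load(open('t3.pkl','rb'))
P=ray(d,[[215,103],[300,103],[293,262],[220,262]],.08); print(np.linalg.norm(np.diff(P,axis=0),axis=1),P.mean(0),[np.degrees(np.arctan2(*(P[j]-P[i])[1::-1])) for i,j in((3,0),(2,1))])
for th in(180,200):
  for c in whites(a,(295,195,380,240),th)[0]:
    Q=ray(a,c.reshape(-1,2),.142)[:,:2]; r=cv2.minAreaRect((Q*1000).astype(np.float32)); print(th,np.round(r[0],1),np.round(r[1],1),round(r[2],1))
```

```text
[0.06668863 0.13835322 0.06608638] [ 0.62594572 -0.04719776  0.08      ] [np.float64(96.79181078088821), np.float64(96.5420576786066)]
180 [ 465.9 -308.6] [ 66.4 179.4] 7.9
200 [ 466.2 -309.9] [ 59.7 176.1] 7.5
```

Call:
step_arm(
  increments=[
    {"grip": 1,"delta_pos": [0,0,-0.03],"twist": 0},
    {"grip": 1,"delta_pos": [0,0,-0.03],"twist": 0},
    {"grip": 1,"delta_pos": [0,0,-0.03],"twist": 0},
    {"grip": 1,"delta_pos": [0,0,-0.025],"twist": 0},
    {"grip": 1,"delta_pos": [0,0,-0.015],"twist": 0},
    {"grip": 1,"delta_pos": [0,0,-0.005],"twist": 0},
    {"grip": 1,"delta_pos": [0,0,0],"twist": 0},
    {"grip": 1,"delta_pos": [0,0,0],"twist": 0},
  ],
)

```text
clock: 36.42
position: [0.6291, -0.0491, 0.0485]
ee_rot: [0.53, 0.469, 0.528, -0.468]
contact_force: [0.1, -0.5, 0.4]
width: 0.0853
```

Call:
step_arm(
  increments=[
    {"grip": 0.9,"delta_pos": [0,0,0],"twist": 0},
    {"grip": 0.84,"delta_pos": [0,0,0],"twist": 0},
    {"grip": 0.78,"delta_pos": [0,0,0],"twist": 0},
    {"grip": 0.7,"delta_pos": [0,0,0],"twist": 0},
    {"grip": 0.7,"delta_pos": [0,0,0],"twist": 0},
    {"grip": 0.7,"delta_pos": [0,0,0],"twist": 0},
  ],
  force=35,
)

```text
clock: 36.92
position: [0.6282, -0.0489, 0.0486]
ee_rot: [0.53, 0.469, 0.529, -0.468]
contact_force: [-1.0, -0.3, 6.6]
width: 0.0672
```

Call:
step_arm(
  increments=[
    {"grip": 0.7,"delta_pos": [0,0,0.005],"twist": 0},
    {"grip": 0.7,"delta_pos": [0,0,0.015],"twist": 0},
    {"grip": 0.7,"delta_pos": [0,0,0.025],"twist": 0},
    {"grip": 0.7,"delta_pos": [0,0,0.03],"twist": 0},
    {"grip": 0.7,"delta_pos": [0,0,0.03],"twist": 0},
    {"grip": 0.7,"delta_pos": [0,0,0.03],"twist": 0},
    {"grip": 0.7,"delta_pos": [0,0,0.03],"twist": 0},
    {"grip": 0.7,"delta_pos": [0,0,0.03],"twist": 0},
    {"grip": 0.7,"delta_pos": [0,0,0.02],"twist": 0},
    {"grip": 0.7,"delta_pos": [-0.004,-0.006,0.005],"twist": 0},
  ],
)

```text
clock: 37.75
position: [0.6256, -0.0541, 0.2712]
ee_rot: [0.532, 0.47, 0.527, -0.466]
contact_force: [1.1, 0.0, -1.9]
width: 0.0676
```

Call:
step_arm(
  increments=[
    {"grip": 0.7,"delta_pos": [-0.01,-0.016,0],"twist": 0},
    {"grip": 0.7,"delta_pos": [-0.014,-0.022,0],"twist": 0.7},
    {"grip": 0.7,"delta_pos": [-0.014,-0.022,0],"twist": 0.7},
    {"grip": 0.7,"delta_pos": [-0.014,-0.022,0],"twist": 0},
    {"grip": 0.7,"delta_pos": [-0.014,-0.022,0],"twist": 0},
    {"grip": 0.7,"delta_pos": [-0.014,-0.022,0],"twist": 0},
    {"grip": 0.7,"delta_pos": [-0.014,-0.022,0],"twist": 0},
    {"grip": 0.7,"delta_pos": [-0.014,-0.022,0],"twist": 0},
    {"grip": 0.7,"delta_pos": [-0.014,-0.022,0],"twist": 0},
    {"grip": 0.7,"delta_pos": [-0.014,-0.022,0],"twist": 0},
  ],
)

```text
clock: 38.58
position: [0.4853, -0.2693, 0.2651]
ee_rot: [0.534, 0.462, 0.536, -0.462]
contact_force: [-0.6, -0.6, -1.6]
width: 0.0675
```

Call:
step_arm(
  increments=[
    {"grip": 0.7,"delta_pos": [-0.012,-0.022,0],"twist": 0},
    {"grip": 0.7,"delta_pos": [-0.008,-0.014,0],"twist": 0},
    {"grip": 0.7,"delta_pos": [-0.003,-0.006,0],"twist": 0},
    {"grip": 0.7,"delta_pos": [0,0,0],"twist": 0},
    {"grip": 0.7,"delta_pos": [0,0,0],"twist": 0},
  ],
)

```text
clock: 39.0
position: [0.4641, -0.31, 0.2658]
ee_rot: [0.534, 0.463, 0.536, -0.462]
contact_force: [0.3, 0.8, -3.1]
width: 0.0672
```

Run:
```python
from h import *
S()
d=cam('wrist');save(d,'t4.png')
import pickle;pickle.dump(d,open('t4.pkl','wb'))
im=d['img'].astype(int); w=(im.min(2)>150)
for r in range(30,120,4):
    xs=np.nonzero(w[r,120:400])[0]; print(r,(xs.min()+120,xs.max()+120,len(xs)) if len(xs) else None)
```

```text
t 39.0 p [ 0.4641 -0.31    0.2658] yaw 8.33 F [ 0.3  0.8 -3.1] w 0.0672 q6 [-0.71  0.23  1.48  0.    1.43 -0.86]
30 None
34 None
38 None
42 (np.int64(164), np.int64(167), 4)
46 (np.int64(171), np.int64(174), 4)
50 (np.int64(226), np.int64(306), 54)
54 (np.int64(230), np.int64(307), 78)
58 (np.int64(230), np.int64(307), 75)
62 (np.int64(242), np.int64(307), 66)
66 (np.int64(246), np.int64(307), 62)
70 (np.int64(251), np.int64(307), 57)
74 (np.int64(251), np.int64(307), 57)
78 (np.int64(256), np.int64(306), 51)
82 (np.int64(259), np.int64(306), 48)
86 (np.int64(260), np.int64(306), 47)
90 (np.int64(260), np.int64(306), 47)
94 (np.int64(162), np.int64(350), 121)
98 (np.int64(161), np.int64(351), 121)
102 (np.int64(161), np.int64(351), 110)
106 (np.int64(162), np.int64(351), 92)
110 (np.int64(162), np.int64(350), 82)
114 (np.int64(163), np.int64(350), 81)
118 (np.int64(163), np.int64(350), 71)
```

Run:
```python
from h import *
import pickle
d=pickle.load(open('t4.pkl','rb')); t=d['st']['position']
P=ray(d,[[206,49],[307,49],[161,94],[351,94]],t[2]+.0314); print(np.linalg.norm(P[0]-P[1]),np.linalg.norm(P[2]-P[3]))
print([np.linalg.norm((P[i:i+2].mean(0)-t)[:2]) for i in(0,2)])
```

```text
0.0347524960338246 0.06768701453429656
[np.float64(0.0865105358104843), np.float64(0.07166412887678172)]
```

Call:
step_arm(
  increments=[
    {"grip": 0.7,"delta_pos": [0.0007,-0.002,0],"twist": 0},
    {"grip": 0.7,"delta_pos": [0,0,-0.02],"twist": 0},
    {"grip": 0.7,"delta_pos": [0,0,-0.02],"twist": 0},
    {"grip": 0.7,"delta_pos": [0,0,-0.015],"twist": 0},
    {"grip": 0.7,"delta_pos": [0,0,-0.008],"twist": 0},
    {"grip": 0.7,"delta_pos": [0,0,0],"twist": 0},
    {"grip": 0.7,"delta_pos": [0,0,0],"twist": 0},
  ],
)

```text
clock: 39.63
position: [0.4656, -0.3123, 0.2038]
ee_rot: [0.535, 0.462, 0.535, -0.462]
contact_force: [0.8, -0.3, -1.9]
width: 0.0677
```

Call:
step_arm(
  increments=[
    {"grip": 0.7,"delta_pos": [0,0,-0.006],"twist": 0},
    {"grip": 0.7,"delta_pos": [0,0,-0.006],"twist": 0},
    {"grip": 0.7,"delta_pos": [0,0,-0.004],"twist": 0},
    {"grip": 0.7,"delta_pos": [0,0,0],"twist": 0},
    {"grip": 0.7,"delta_pos": [0,0,0],"twist": 0},
  ],
)

```text
clock: 40.05
position: [0.465, -0.3126, 0.1875]
ee_rot: [0.535, 0.462, 0.535, -0.462]
contact_force: [-0.5, -0.1, -2.3]
width: 0.0673
```

In the rim without contact; continuing to the ledges (expected TCP ≈ 0.169).

Call:
step_arm(
  increments=[
    {"grip": 0.7,"delta_pos": [0,0,-0.005],"twist": 0},
    {"grip": 0.7,"delta_pos": [0,0,-0.005],"twist": 0},
    {"grip": 0.7,"delta_pos": [0,0,-0.005],"twist": 0},
    {"grip": 0.7,"delta_pos": [0,0,0],"twist": 0},
    {"grip": 0.7,"delta_pos": [0,0,0],"twist": 0},
  ],
)

```text
clock: 40.47
position: [0.4648, -0.3124, 0.1721]
ee_rot: [0.535, 0.462, 0.536, -0.462]
contact_force: [-0.3, -0.1, -1.8]
width: 0.0676
```

Call:
step_arm(
  increments=[
    {"grip": 0.7,"delta_pos": [0,0,-0.003],"twist": 0},
    {"grip": 0.7,"delta_pos": [0,0,-0.001],"twist": 0},
    {"grip": 0.7,"delta_pos": [0,0,0],"twist": 0},
    {"grip": 0.7,"delta_pos": [0,0,0],"twist": 0},
  ],
)

```text
clock: 40.8
position: [0.4651, -0.3127, 0.1687]
ee_rot: [0.535, 0.462, 0.535, -0.462]
contact_force: [-0.7, 0.2, -2.3]
width: 0.0674
```

Call:
step_arm(
  increments=[
    {"grip": 0.7,"delta_pos": [0,0,-0.001],"twist": 0},
    {"grip": 0.7,"delta_pos": [0,0,-0.001],"twist": 0},
    {"grip": 0.7,"delta_pos": [0,0,0],"twist": 0},
  ],
)

```text
clock: 41.05
position: [0.4652, -0.3128, 0.1685]
ee_rot: [0.536, 0.462, 0.535, -0.462]
contact_force: [-1.4, 1.7, 6.8]
width: 0.0675
```

Call:
step_arm(
  increments=[
    {"grip": 0.85,"delta_pos": [0,0,0],"twist": 0},
    {"grip": 1,"delta_pos": [0,0,0],"twist": 0},
    {"grip": 1,"delta_pos": [0,0,0],"twist": 0},
    {"grip": 1,"delta_pos": [0,0,0],"twist": 0},
    {"grip": 1,"delta_pos": [0,0,0.01],"twist": 0},
    {"grip": 1,"delta_pos": [0,0,0.02],"twist": 0},
    {"grip": 1,"delta_pos": [0,0,0.035],"twist": 0},
    {"grip": 1,"delta_pos": [0,0,0.035],"twist": 0},
    {"grip": 1,"delta_pos": [0,0,0.03],"twist": 0},
    {"grip": 1,"delta_pos": [0,0,0],"twist": 0},
  ],
)

```text
clock: 41.88
position: [0.4677, -0.3148, 0.3044]
ee_rot: [0.54, 0.462, 0.53, -0.462]
contact_force: [1.6, -0.4, 0.3]
width: 0.0855
```

Call:
step_arm(
  increments=[
    {"grip": 0.7,"delta_pos": [-0.002,0.038,0],"twist": -1},
    {"grip": 0.5,"delta_pos": [-0.002,0.038,0],"twist": -1},
    {"grip": 0.3,"delta_pos": [-0.002,0.038,0],"twist": -1},
    {"grip": 0.3,"delta_pos": [-0.002,0.038,0],"twist": -1},
    {"grip": 0.3,"delta_pos": [-0.002,0.038,0],"twist": -1},
    {"grip": 0.3,"delta_pos": [-0.002,0.038,0],"twist": -1},
    {"grip": 0.3,"delta_pos": [-0.002,0.038,0],"twist": -1},
    {"grip": 0.3,"delta_pos": [-0.002,0.038,0],"twist": -1},
    {"grip": 0.3,"delta_pos": [-0.002,0.038,0],"twist": -0.4},
    {"grip": 0.3,"delta_pos": [-0.002,0.038,0],"twist": 0},
  ],
)

```text
clock: 42.72
position: [0.4446, 0.0691, 0.297]
ee_rot: [0.5, 0.5, 0.5, -0.5]
contact_force: [0.7, -0.0, 0.3]
width: 0.0253
```

Call:
step_arm(
  increments=[
    {"grip": 0.3,"delta_pos": [-0.002,0.038,-0.02],"twist": 0},
    {"grip": 0.3,"delta_pos": [-0.002,0.038,-0.02],"twist": 0},
    {"grip": 0.3,"delta_pos": [-0.002,0.038,-0.02],"twist": 0},
    {"grip": 0.3,"delta_pos": [-0.002,0.038,-0.02],"twist": 0},
    {"grip": 0.3,"delta_pos": [0,0.038,-0.02],"twist": 0},
    {"grip": 0.3,"delta_pos": [0,0,-0.02],"twist": 0},
    {"grip": 0.3,"delta_pos": [0,0,0],"twist": 0},
    {"grip": 0.3,"delta_pos": [0,0,0],"twist": 0},
  ],
)

```text
clock: 43.38
position: [0.4365, 0.2513, 0.1791]
ee_rot: [-0.5, -0.499, -0.5, 0.501]
contact_force: [-0.3, 0.3, 0.2]
width: 0.0258
```

Run:
```python
from h import *
S();d=cam('wrist')
print(proj(d,[[.435,.207,.072],[.435,.307,.072]]))
im=d['img'];m=(im.max(2)<55)
for r in(60,100,140,160,180): print(r,np.nonzero(m[r])[0][:60])
a=cam('top');b=cam('scene');import pickle;pickle.dump((d,a,b),open('t5.pkl','wb'))
v=cv2.resize(a['img'][140:270,270:400],(390,390),interpolation=cv2.INTER_CUBIC);w=cv2.resize(b['img'][140:240,120:230],(390,355),interpolation=cv2.INTER_CUBIC)
o=np.zeros((390,780,3),np.uint8);o[:,:390]=v;o[:355,390:]=w;cv2.imwrite('pics/t5.png',o[:,:,::-1])
```

```text
t 43.38 p [0.4365 0.2513 0.1791] yaw 0.03 F [-0.3  0.3  0.2] w 0.0258 q6 [ 0.38  0.21  1.74 -0.    1.2   0.38]
[[255.46601766 234.76563519]
 [255.50238729 121.32788564]]
60 []
100 []
140 [249 250 251 252 253 254 255 256 257 258 259]
160 [250 251 252 253 254 255 256 257 258 259 260]
180 [250 251 252 253 254 255 256 257 258 259 260]
```

View pics/t5.png

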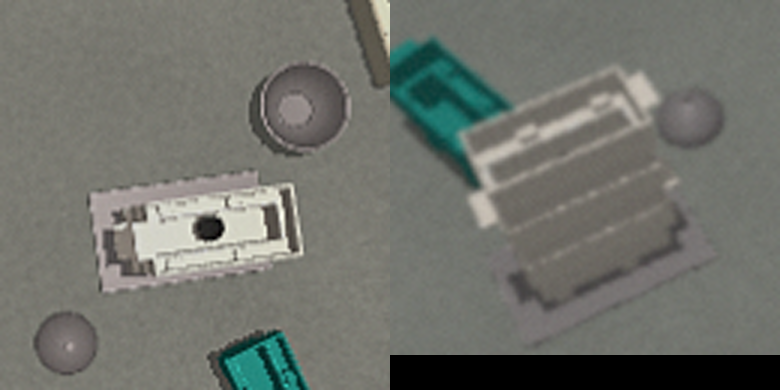

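The stack of three is upright with alternating tabs, and the top pot is visible at (209,229). The handle bar is at column 255 as predicted (x = 0.435). Gripping it to close.

Call:
step_arm(
  increments=[
    {"grip": 0.3,"delta_pos": [-0.002,0.005,-0.01],"twist": 0},
    {"grip": 0.3,"delta_pos": [0,0,-0.035],"twist": 0},
    {"grip": 0.3,"delta_pos": [0,0,-0.035],"twist": 0},
    {"grip": 0.3,"delta_pos": [0,0,-0.03],"twist": 0},
    {"grip": 0.3,"delta_pos": [0,0,-0.012],"twist": 0},
    {"grip": 0.3,"delta_pos": [0,0,0],"twist": 0},
    {"grip": 0.2,"delta_pos": [0,0,0],"twist": 0},
    {"grip": 0,"delta_pos": [0,0,0],"twist": 0},
    {"grip": 0,"delta_pos": [0,0,0],"twist": 0},
    {"grip": 0,"delta_pos": [0,0,0],"twist": 0},
  ],
)

```text
clock: 44.37
position: [0.4361, 0.2565, 0.0585]
ee_rot: [0.5, 0.501, 0.499, -0.5]
contact_force: [0.3, -0.6, -1.8]
width: 0.0097
```

Call:
step_arm(
  increments=[
    {"grip": 0,"delta_pos": [0.01,0,0],"twist": 0},
    {"grip": 0,"delta_pos": [0.015,0,0],"twist": 0},
    {"grip": 0,"delta_pos": [0.018,0,0],"twist": 0},
    {"grip": 0,"delta_pos": [0.018,0,0],"twist": 0},
    {"grip": 0,"delta_pos": [0.018,0,0],"twist": 0},
    {"grip": 0,"delta_pos": [0.018,0,0],"twist": 0},
    {"grip": 0,"delta_pos": [0.018,0,0],"twist": 0},
    {"grip": 0,"delta_pos": [0.012,0,0],"twist": 0},
    {"grip": 0,"delta_pos": [0.006,0,0],"twist": 0},
    {"grip": 0,"delta_pos": [0,0,0],"twist": 0},
  ],
)

```text
clock: 45.2
position: [0.5716, 0.2584, 0.0585]
ee_rot: [0.5, 0.503, 0.499, -0.498]
contact_force: [1.8, 5.8, 0.8]
width: 0.0096
```

Call:
step_arm(
  increments=[
    {"grip": 0,"delta_pos": [0.003,0,0],"twist": 0},
    {"grip": 0,"delta_pos": [0.003,0,0],"twist": 0},
    {"grip": 0,"delta_pos": [0.002,0,0],"twist": 0},
    {"grip": 0,"delta_pos": [0,0,0],"twist": 0},
    {"grip": 0,"delta_pos": [0,0,0],"twist": 0},
  ],
)

```text
clock: 45.62
position: [0.5767, 0.2585, 0.0585]
ee_rot: [0.499, 0.501, 0.5, -0.499]
contact_force: [-0.3, 5.5, -0.2]
width: 0.0094
```

Call:
step_arm(
  increments=[
    {"grip": 0,"delta_pos": [0.002,0,0],"twist": 0},
    {"grip": 0,"delta_pos": [0.002,0,0],"twist": 0},
    {"grip": 0,"delta_pos": [0,0,0],"twist": 0},
  ],
)

```text
clock: 45.87
position: [0.5767, 0.2584, 0.0584]
ee_rot: [0.497, 0.499, 0.502, -0.501]
contact_force: [-7.6, 6.0, 5.7]
width: 0.0089
```

Closed stop reached: x held at 0.5767 with -7.6 N, 0.1416 m of travel. Releasing and backing off.

Call:
step_arm(
  increments=[
    {"grip": 0.3,"delta_pos": [0,0,0],"twist": 0},
    {"grip": 0.3,"delta_pos": [-0.002,0,0],"twist": 0},
    {"grip": 0.3,"delta_pos": [0,0,0],"twist": 0},
    {"grip": 0.3,"delta_pos": [0,0,0.02],"twist": 0},
    {"grip": 0.3,"delta_pos": [0,0,0.035],"twist": 0},
    {"grip": 0.3,"delta_pos": [0,0,0.035],"twist": 0},
    {"grip": 0.3,"delta_pos": [0,0,0.035],"twist": 0},
    {"grip": 0.3,"delta_pos": [-0.02,0,0.035],"twist": 0},
    {"grip": 0.3,"delta_pos": [-0.035,0,0.02],"twist": 0},
    {"grip": 0.3,"delta_pos": [-0.035,0,0.02],"twist": 0},
  ],
)

```text
clock: 46.7
position: [0.489, 0.2561, 0.2596]
ee_rot: [0.5, 0.501, 0.499, -0.5]
contact_force: [-0.8, 0.5, 0.6]
width: 0.0257
```

Call:
step_arm(
  increments=[
    {"grip": 0.3,"delta_pos": [-0.035,0,0],"twist": 0},
    {"grip": 0.3,"delta_pos": [-0.035,0,0],"twist": 0},
    {"grip": 0.3,"delta_pos": [-0.03,0,0],"twist": 0},
    {"grip": 0.3,"delta_pos": [0,0,0],"twist": 0},
    {"grip": 0.3,"delta_pos": [0,0,0],"twist": 0},
  ],
)

```text
clock: 47.12
position: [0.3874, 0.2562, 0.2585]
ee_rot: [0.501, 0.5, 0.5, -0.499]
contact_force: [-0.1, -1.0, -0.8]
width: 0.0256
```

Run:
```python
from h import *
S();a=cam('top');b=cam('scene');d=cam('wrist')
save(a,'f.png',(80,60,400,300),2.4)
```

```text
t 47.12 p [0.3874 0.2562 0.2585] yaw 0.02 F [-0.1 -1.  -0.8] w 0.0256 q6 [ 0.43  0.09  1.68 -0.    1.37  0.43]
```

View pics/f.png

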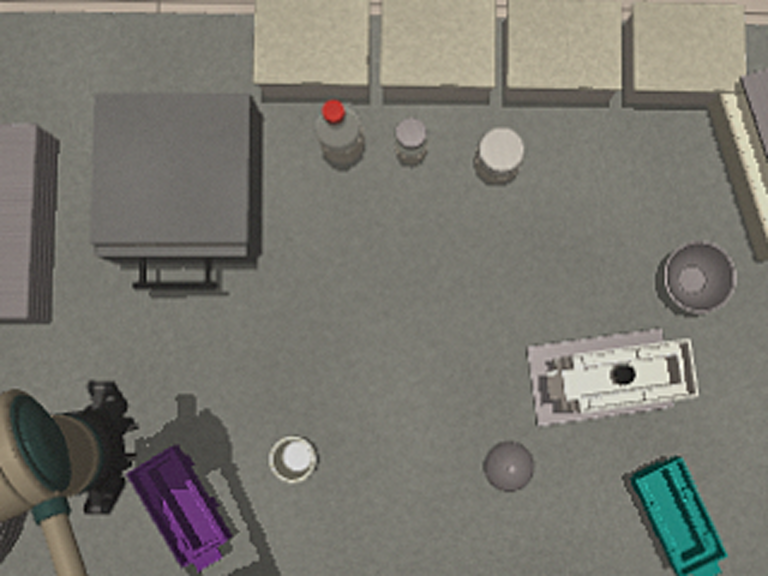

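The drawer is shut with no wood showing, the stack is upright, and the other things look undisturbed. Handing in.

```bash
python3 -c "
from rig import manip
print(manip.sign_off())"
```

```text
the job is handed in; nothing more can be done
None
```

The job is done and handed in at about 47 s on the robot's clock, well under the 210 s limit; the sign-off gave no verdict.

- **Drawer out:** I pulled it until the handle stalled at x = 0.435 with a reaction of about 8 N.
- **Pots:** There were three. Each stands upright in its own tub: one in the base tub and one in each of the two loose tubs that were present.
- **Stack:** The near tub went on the base turned end for end, and the far tub went on top turned the other way. Both came to rest within about 1 mm of the expected stacking height (58 mm per tub). The pictures afterwards show an upright stack with alternating tabs and the top pot standing.
- **Drawer shut:** The handle stopped at x = 0.577 after 0.142 m of travel. The last picture shows no gap.
- **Other things:** The last top picture shows them undisturbed by eye; I did not measure them again.

**What disagreed or could not be checked**
- Wrist and top camera positions differed by up to about 3 mm. I used averages and a check of each tub while it was held.
- The gripper took about 8 N of sideways contact, probably against the cabinet edge, at the first pot. I backed off and gripped again.
- The two lower pots can't be seen inside the stack. They were last seen upright before being covered.

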